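# Set up the cold-plate leak test and lock the air coupler

### The arm

A 7-joint arm with a two-finger parallel gripper is mounted at the origin on the work surface. World frame = base frame: x ahead of the robot, y to its left, z up, the work surface at z = 0. Lengths are in m, angles in rad, forces in N, time in s.
With the tool pointing down it reaches from about 0.425 to 0.925 m from the base axis. Payload 6.8 kg.
Tool frame: the origin (TCP) lies on the mounting face of the last link; the fingertips stand 173 mm ahead of it and the grasp point (between the pads) lies 155 mm ahead of it; z points along the fingers, y is the line along which they close (so a half turn about z gives the same grasp; the last joint's range is limited). The gripper opens to 85 mm and grips with 20 to 120 N. Pads are 22 mm wide; open, the fingers measure 114 mm over their backs; the gripper's body (76 mm by 85 mm) begins 54 mm behind the grasp point. The pads swing forward as they close: fully open they stand 13 mm farther back than shut.
Start: joints at [1.057, 0.477, 0.022, 1.555, -0.011, 1.109, -0.083], TCP at [0.266, -0.62, 0.405] pointing down, gripper open.
Joint ranges: [-2.96, 2.96], [-0.34, 2.1], [-1.41, 1.46], [0.24, 2.44], [-1.37, 4.51], [0.17, 1.92], [-2.96, 2.96]. Speed limits (rad/s): [2.39, 2.39, 3.14, 3.14, 3.14, 3.14, 3.14].

### API

Orientations are given as a unit quaternion [w, x, y, z].
In Python, from station import bot gives the robot as it stands. The module is installed in compiled form; this text tells all that it offers.
- The arm moves only by the shell command python3 -m pendant 'ROWS' [FORCE]. ROWS is JSON, a list of rows, each a list of 5 numbers: the finger opening in m, from 0 to 0.0854, then the shift along the tool's x, y, z in m, then the turn about the tool's z in degrees. In form: [[jaw, x, y, z, yaw], ...]. A call has 1 to 12 rows; each row shifts and turns the commanded pose from where the row before left it, along the tool's axes as they then stand; what a row does not reach is not made up. A row lasts 1/12 s, in which the tool goes at most 41.7 mm and 7.16 degrees, less where a joint would pass 70% of its speed; a pose out of reach is approached as far as the arm can. A call with a gripper value outside its range is refused whole. The fingers move at their own pace and stop on an object; FORCE is the grip in N (left out, the last holds). Time passes only in rows, so rows that do not move let the fingers close. It gives the time, the measured TCP pose, the force, the opening and the grip force at its end, in the units of the state.
- bot.get_obs(): the state, without advancing time (a new reading comes with each control period).
- bot.read_camera(name): name is "side" or "top"; returns (picture, depth): 400x640x3 uint8, blue, green, red; 400x640 float32, m along the optical axis (not along the pixel's ray), 0 where there is no reading.
- bot.camera_model(name): a dict with "intrinsics" (3x3 intrinsics, pixels), "R" (3x3) and "t" (3): a world point X has camera coordinates R X + t. Camera axes: x right, y down, z forward; pixel columns grow to the right and rows downward; lengths in m; the calibration is good to about 2 mm. A picture is of the moment at which its call begins. camera_model takes no time and is no camera call.
- bot.hand_in(): hands the job in; it is judged then, once.
Trained networks look in the newest picture that a camera, given by its name, has taken for a name from the list of things; names that differ only in an ending like _2 or _b are one class to them, and where a whole thing is asked for, a point or a joint stands for the part that bears it (a point fixed in the world has none). Each returns a list of dicts, best first, with "score" (0 to 1); they miss things now and then, are a little off and sometimes report something else, mostly with a low value. They report only what shows in the picture. A call takes as long as a camera call. They do not tell look-alikes from the thing itself.
- bot.boxes_of(name, camera): "at" ([column, row] in pixels, amid what is visible of it).
- bot.trace(name, camera): "mask" (400x640 bool, what is visible of it) and "at" ([column, row] in pixels, amid what is visible of it).
- bot.pinpoint(name, camera): "at" ([column, row] in pixels: a listed point, or the origin of a listed thing).
The state is a dict: "t": time; "q": joint angles; "joint_vel": joint speeds; "joint_torque": joint torques, N m; "eef_pos": TCP position; "tool_rot": TCP orientation; "contact_force": force on the tool from outside, world axes, zero at the start; "torque": the same for the moment, N m; "gripper_width": opening from 0.0 (shut) to 1.0 (fully open); "grasp_force": force on a finger pad.
Only numpy, scipy, OpenCV 4.12 (cv2) and the standard library are available. Lean on these libraries where they do the work, as an engineer would, in place of code of your own. Each camera call takes 0.05 s, during which the arm holds its last target. There are 200 camera calls.

### The job

First load every cold plate into the grey nest, one to a lane, flat and pushed fully home against both the dark end stop and the aluminium fence on its left. Then take the orange dust plug out of the coupler and leave it in the small blue bin in front of the coupler, stand the grooved steel adapter fully down in the coupler while both cam arms are still up, and swing the two arms down together, neither far ahead of the other, until both lie flush against the coupler. Only then throw the red-knobbed air lever fully over, and leave the rest of the bench undisturbed.

Things in the scene. Friction and masses are not known exactly. Their poses are not given: they have to be found in the camera images.
- plate_a_mid (a point): cold plate: flat aluminium plate 96 (x) x 50 (y) x 12 mm with a copper block 50 (x) x 24 (y) x 30 mm high on the middle of its top (the part to grip, across its 24 mm) and a brass nub 14 mm wide, 14 mm high at each end (37 mm from the middle); 0.22 kg or so. This point: its centre, 21 mm above its underside (total height 42 mm). x: its length, y: its width, z up; either end may go to the stop. It may be absent
- plate_b_mid (a point): cold plate: flat aluminium plate 96 (x) x 50 (y) x 12 mm with a copper block 50 (x) x 24 (y) x 30 mm high on the middle of its top (the part to grip, across its 24 mm) and a brass nub 14 mm wide, 14 mm high at each end (37 mm from the middle); 0.22 kg or so. This point: its centre, 21 mm above its underside (total height 42 mm). x: its length, y: its width, z up; either end may go to the stop. It may be absent
- plate_c_mid (a point): cold plate: flat aluminium plate 96 (x) x 50 (y) x 12 mm with a copper block 50 (x) x 24 (y) x 30 mm high on the middle of its top (the part to grip, across its 24 mm) and a brass nub 14 mm wide, 14 mm high at each end (37 mm from the middle); 0.22 kg or so. This point: its centre, 21 mm above its underside (total height 42 mm). x: its length, y: its width, z up; either end may go to the stop. It may be absent
- nest: grey fixture plate 130 (x) x 216 (y) x 10 mm, fixed to the bench. Origin: centre of its underside. x points to the dark end stop (12 mm high above the plate, its face at x = +55 mm), y to the left. Three lanes along x, 64 mm wide, each with an aluminium fence on its left (+y) side, 8 mm wide and 12 mm high above the plate; fence faces at y = -44, +28, +100 mm
- slot0 (a point): lane 0 (counted from the right): where a plate's centre point is when it lies in this lane home against end stop and fence; x towards the end stop, y towards the fence. No mark is seen there
- slot1 (a point): lane 1 (counted from the right): where a plate's centre point is when it lies in this lane home against end stop and fence; x towards the end stop, y towards the fence. No mark is seen there
- slot2 (a point): lane 2 (counted from the right): where a plate's centre point is when it lies in this lane home against end stop and fence; x towards the end stop, y towards the fence. No mark is seen there
- coupler_seat (a point): aluminium coupler cup, mouth up, fixed on a pedestal (foot 80 mm across, 12 mm high). This point: centre of the cup's inner floor, 70 mm above the bench. Bore 34 mm, outside 42 mm, rim 25 mm above this point. z up; y points to the left cam arm's hinge (26 mm from the axis), the right arm's hinge is 26 mm the other way; both hinge pins lie 37 mm above this point and run along x
- cam_l (a joint): left (+y) brass cam arm, 14 mm wide, 8 mm thick, 73 mm long from its hinge, with a 24 mm steel finger ring beyond it that only shows. 0: it points out and 40 degrees up; the value grows as it goes down; 0.70: level; 2.27 (end of travel): straight down beside the pedestal. Starts up between 0 and 0.35, stays where left (0.06 N m of friction). With both arms down they measure 60 mm over their outer faces. At its hinge end a small cam enters the adapter's groove as it goes down
- cam_r (a joint): right (-y) cam arm, same as the left one, mirrored
- cam_l_tip (a point): a point on the left arm's middle line, 73 mm from its hinge
- cam_r_tip (a point): a point on the right arm's middle line, 73 mm from its hinge
- adapter_mid (a point): grooved steel adapter standing upright, 68 mm high: foot spigot 30 mm across and 25 mm long (bevelled), collar 36 mm across, groove 26 mm across from 29 to 45 mm, top cylinder 36 mm across from 45 to 68 mm (grip it there); 0.18 kg or so. This point: on its axis, 34 mm above its underside; seated, 34 mm above the cup's floor, its top 31 mm above the hinge pins
- plug_mid (a point): orange dust plug, 58 mm high: spigot 29 mm across and 26 mm long, head 36 mm across above it; 0.06 kg. Starts loose in the coupler cup, standing on its floor. This point: on its axis, 29 mm above its underside
- bin_in (a point): small open blue bin 120 (x) x 110 (y) x 55 mm high, walls 4 mm, fixed, nearest to the robot on its right side. This point: centre of its inner floor, 4 mm above the bench. The other blue bins, at the far edge of the bench, are not meant
- air_lever (a joint): air lever, steel bar with a red 26 mm ball on a grey block 70 x 50 x 25 mm. 0: leans 0.5 rad towards its own -x; 1.0: thrown fully over, leaning 0.5 rad to +x. Stays where it is left (0.06 N m of friction)
- air_lever_tip (a point): centre of the red ball, 80 mm from the lever's axis, which lies 22 mm above the bench and runs along y. This point's axes turn with the lever, y keeps along the axis; the ball is thrown towards +x
- screwdriver: bystander: screwdriver, 200 mm, red handle. Origin: its middle, underside
- wrench: bystander: steel wrench, 180 mm. Origin: its middle, underside
- tape: bystander: yellow roll of tape, 90 mm across, 24 mm high. Origin: centre of its underside
- bottle: bystander: white bottle with a red cap, 56 mm across, 130 mm high. Origin: centre of its underside
- carton: bystander: small carton 110 x 80 x 60 mm. Origin: centre of its underside
- meter: bystander: yellow multimeter lying on its back, 150 x 80 x 40 mm. Origin: centre of its underside
- pens: bystander: dark steel pen cup, 70 mm across, 90 mm high. Origin: centre of its underside
There are look-alikes about, which are no part of the job. Leave any green look-alike of the part that bears plate_b_mid alone.

How it is judged:
On the way, in this order (a step that is already met when the one before it is completed fails the run):
1. every cold plate lies registered in a lane of the nest (((x of plate_a_mid in the frame of slot0 between -0.0035 and 0.0035 m and y of plate_a_mid in the frame of slot0 between -0.0035 and 0.0035 m and z of plate_a_mid in the frame of slot0 between -0.005 and 0.005 m and angle between the x axis of plate_a_mid and the x axis of slot0, either way round below 0.05 rad) or (x of plate_a_mid in the frame of slot1 between -0.0035 and 0.0035 m and y of plate_a_mid in the frame of slot1 between -0.0035 and 0.0035 m and z of plate_a_mid in the frame of slot1 between -0.005 and 0.005 m and angle between the x axis of plate_a_mid and the x axis of slot1, either way round below 0.05 rad) or (x of plate_a_mid in the frame of slot2 between -0.0035 and 0.0035 m and y of plate_a_mid in the frame of slot2 between -0.0035 and 0.0035 m and z of plate_a_mid in the frame of slot2 between -0.005 and 0.005 m and angle between the x axis of plate_a_mid and the x axis of slot2, either way round below 0.05 rad)) and ((x of plate_b_mid in the frame of slot0 between -0.0035 and 0.0035 m and y of plate_b_mid in the frame of slot0 between -0.0035 and 0.0035 m and z of plate_b_mid in the frame of slot0 between -0.005 and 0.005 m and angle between the x axis of plate_b_mid and the x axis of slot0, either way round below 0.05 rad) or (x of plate_b_mid in the frame of slot1 between -0.0035 and 0.0035 m and y of plate_b_mid in the frame of slot1 between -0.0035 and 0.0035 m and z of plate_b_mid in the frame of slot1 between -0.005 and 0.005 m and angle between the x axis of plate_b_mid and the x axis of slot1, either way round below 0.05 rad) or (x of plate_b_mid in the frame of slot2 between -0.0035 and 0.0035 m and y of plate_b_mid in the frame of slot2 between -0.0035 and 0.0035 m and z of plate_b_mid in the frame of slot2 between -0.005 and 0.005 m and angle between the x axis of plate_b_mid and the x axis of slot2, either way round below 0.05 rad)) and ((x of plate_c_mid in the frame of slot0 between -0.0035 and 0.0035 m and y of plate_c_mid in the frame of slot0 between -0.0035 and 0.0035 m and z of plate_c_mid in the frame of slot0 between -0.005 and 0.005 m and angle between the x axis of plate_c_mid and the x axis of slot0, either way round below 0.05 rad) or (x of plate_c_mid in the frame of slot1 between -0.0035 and 0.0035 m and y of plate_c_mid in the frame of slot1 between -0.0035 and 0.0035 m and z of plate_c_mid in the frame of slot1 between -0.005 and 0.005 m and angle between the x axis of plate_c_mid and the x axis of slot1, either way round below 0.05 rad) or (x of plate_c_mid in the frame of slot2 between -0.0035 and 0.0035 m and y of plate_c_mid in the frame of slot2 between -0.0035 and 0.0035 m and z of plate_c_mid in the frame of slot2 between -0.005 and 0.005 m and angle between the x axis of plate_c_mid and the x axis of slot2, either way round below 0.05 rad))), for 0.2 s.
2. the adapter stands fully down in the coupler, both cam arms still up (horizontal distance between adapter_mid and coupler_seat below 0.004 m and z of adapter_mid in the frame of coupler_seat below 0.038 m and angle between adapter_mid's own z axis and vertical below 0.12 rad and value of joint each of cam_l, cam_r below 0.8 rad), for 0.2 s.
3. both cam arms are down home with the adapter seated (horizontal distance between adapter_mid and coupler_seat below 0.004 m and z of adapter_mid in the frame of coupler_seat below 0.038 m and angle between adapter_mid's own z axis and vertical below 0.12 rad and value of joint each of cam_l, cam_r above 2.1 rad), for 0.2 s.
4. the air lever is thrown (value of joint air_lever above 0.85 rad), for 0.2 s.
At the end, for the whole second after the job is handed in: Each plate lies in its own lane within 3.5 mm of its registered place, square within 0.05 rad; plug in the small bin; adapter fully down in the coupler (4 mm, upright within 0.12 rad); both cam arms above 2.1; air lever above 0.85 (all of step 1 and all of step 3 and x of plug_mid in the frame of bin_in between -0.058 and 0.058 m and y of plug_mid in the frame of bin_in between -0.053 and 0.053 m and z of plug_mid in the frame of bin_in below 0.045 m and value of joint air_lever above 0.85 rad and linear speed of each of plate_a, plate_b, plate_c, adapter, plug below 0.02 m/s); the robot touches nothing.
It fails at once if one cam arm goes down far ahead of the other (one beyond 1.2 with the other short of 0.6, or one beyond 1.8 with the other short of 1.2) ((value of joint cam_l above 1.2 rad and value of joint cam_r below 0.6 rad) or (value of joint cam_l above 1.8 rad and value of joint cam_r below 1.2 rad) or (value of joint cam_r above 1.2 rad and value of joint cam_l below 0.6 rad) or (value of joint cam_r above 1.8 rad and value of joint cam_l below 1.2 rad)).
It fails at once if a bystander is pushed more than 4 cm from its place (distance of any of screwdriver, wrench, tape, bottle, carton, meter, pens from where it was at the start of the episode above 0.04 m).
Of plate_a, plate_b, plate_c only 2 to 3 are there at a start; the rules pass over those that are not, and their reading is None.
At some moment in a run one of plate_a, plate_b, plate_c may be knocked a few centimetres aside while the robot is not near it.
It also fails if it takes over 210 s, if anything falls off the work surface, if the arm or the gripper's body presses on something with over 40 N, if the wrist force passes 120 N, or if a joint passes its speed limit or range.

## Working session

There is one attempt and no reset: what is moved stays moved. The work goes in short steps, Python scripts to look and compute and a shell command to move; the robot and the scene stay as the last step left them, time stands still between calls to the robot, and variables do not carry over. Pictures are saved under pics/ and viewed, at most 14 in all, crops included, and the job is handed in when it is done.

```bash
mkdir -p pics
cat > h.py <<'E'
import numpy as np,cv2
from station import bot
def world(cam,u,v,d):
    m=bot.camera_model(cam);K=np.array(m["intrinsics"]);R=np.array(m["R"]);t=np.array(m["t"])
    c=np.linalg.inv(K)@np.array([u,v,1.0])*d
    return R.T@(c-t)
def atz(cam,u,v,z):
    m=bot.camera_model(cam);K=np.array(m["intrinsics"]);R=np.array(m["R"]);t=np.array(m["t"])
    r=R.T@(np.linalg.inv(K)@np.array([u,v,1.0]));o=-R.T@t
    return o+r*(z-o[2])/r[2]
def cloud(cam,depth):
    m=bot.camera_model(cam);K=np.array(m["intrinsics"]);R=np.array(m["R"]);t=np.array(m["t"])
    v,u=np.mgrid[:400,:640]
    c=np.stack([(u-K[0,2])/K[0,0]*depth,(v-K[1,2])/K[1,1]*depth,depth],-1)
    return (c-t)@R
def proj(cam,X):
    m=bot.camera_model(cam);c=np.array(m["intrinsics"])@(np.array(m["R"])@np.array(X)+np.array(m["t"]))
    return c[:2]/c[2]
E
python3 - <<'E'
from h import *
np.set_printoptions(precision=3,suppress=True)
for c in("top","side"):
    im,d=bot.read_camera(c);cv2.imwrite(f"pics/{c}0.png",im);np.save(f"{c}0.npy",d)
    m=bot.camera_model(c);R=np.array(m["R"]);print(c,-R.T@np.array(m["t"]),m["intrinsics"][0][0],R[2])
    for n in["plate_a_mid","slot0","slot1","slot2","nest","coupler_seat","cam_l_tip","cam_r_tip","adapter_mid","plug_mid","bin_in","air_lever_tip"]:
        print(n,[([int(x) for x in r["at"]],round(r["score"],2),world(c,*r["at"],d[int(r["at"][1]),int(r["at"][0])]).round(3)) for r in bot.pinpoint(n,c)[:5]])
o=bot.get_obs();print(o["eef_pos"],o["tool_rot"],o["t"])
E
```

```text
top [0.268 0.05  1.739] 492.778846447917 [ 0.173 -0.019 -0.985]
plate_a_mid [([287, 237], 0.86, array([0.437, 0.124, 0.045])), ([402, 241], 0.31, array([ 0.438, -0.282, -0.002]))]
slot0 [([271, 195], 0.94, array([0.589, 0.188, 0.014])), ([292, 199], 0.87, array([0.576, 0.113, 0.017])), ([250, 186], 0.7, array([0.62 , 0.265, 0.011])), ([243, 236], 0.51, array([0.435, 0.271, 0.07 ]))]
slot1 [([271, 195], 0.94, array([0.589, 0.188, 0.014])), ([292, 199], 0.87, array([0.576, 0.113, 0.017])), ([250, 186], 0.7, array([0.62 , 0.265, 0.011])), ([243, 236], 0.51, array([0.435, 0.271, 0.07 ]))]
slot2 [([271, 195], 0.94, array([0.589, 0.188, 0.014])), ([292, 199], 0.87, array([0.576, 0.113, 0.017])), ([250, 186], 0.7, array([0.62 , 0.265, 0.011])), ([243, 236], 0.51, array([0.435, 0.271, 0.07 ]))]
nest [([275, 195], 0.59, array([0.589, 0.175, 0.013]))]
coupler_seat [([383, 201], 0.86, array([ 0.556, -0.197,  0.122])), ([316, 238], 0.5, array([0.437, 0.025, 0.048]))]
cam_l_tip [([357, 198], 0.6, array([ 0.559, -0.106,  0.148]))]
cam_r_tip [([416, 192], 0.55, array([ 0.614, -0.335, -0.006]))]
ada
[... 1332 characters left out ...]
.109])), ([228, 225], 0.59, array([0.721, 0.287, 0.063]))]
cam_l_tip [([351, 177], 0.38, array([ 0.622, -0.204,  0.003]))]
cam_r_tip [([380, 147], 0.64, array([ 0.652, -0.411,  0.   ])), ([416, 165], 0.53, array([ 0.471, -0.405,  0.029])), ([368, 153], 0.18, array([ 0.663, -0.35 ,  0.003]))]
adapter_mid [([290, 277], 0.47, array([0.436, 0.274, 0.068]))]
plug_mid [([361, 166], 0.63, array([ 0.564, -0.183,  0.117]))]
bin_in [([398, 190], 0.68, array([ 0.452, -0.277,  0.005]))]
air_lever_tip [([296, 225], 0.65, array([0.597, 0.103, 0.011])), ([265, 295], 0.44, array([0.427, 0.373, 0.107])), ([293, 178], 0.16, array([ 0.768, -0.038,  0.011]))]
[ 0.266 -0.62   0.405] [0.    0.979 0.202 0.   ] 1.3
```

Run:
```python
from h import *
im=cv2.imread("pics/top0.png");cv2.imwrite("pics/topc.png",cv2.resize(im[120:290,180:450],(800,504),interpolation=3))
im=cv2.imread("pics/side0.png");cv2.imwrite("pics/sidec.png",cv2.resize(im[100:340,180:480],(750,600),interpolation=3))
```

```text
(no output)
```

View pics/topc.png

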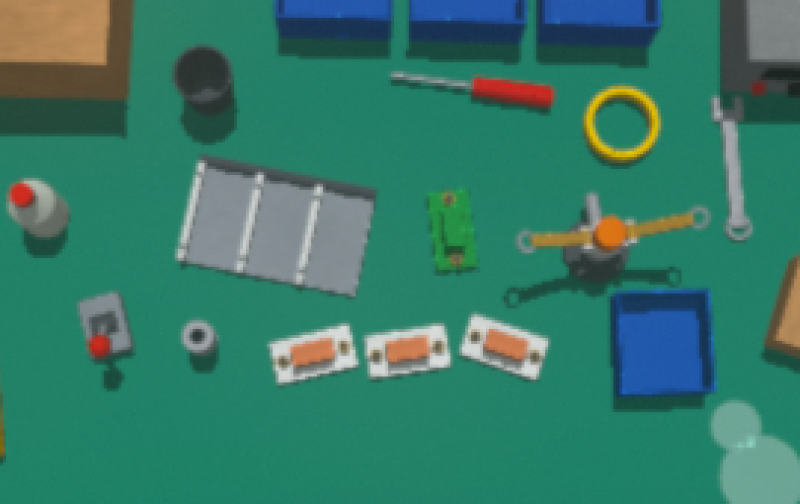

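View pics/sidec.png

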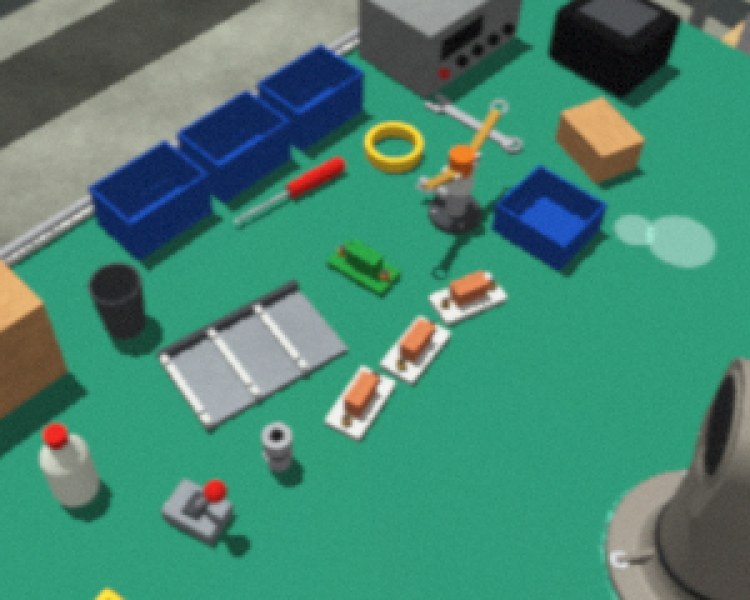

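```bash
cat > meas.py <<'E'
from h import *
np.set_printoptions(precision=4,suppress=True)
def comps(mask,P,amin):
    n,l,s,c=cv2.connectedComponentsWithStats(mask.astype(np.uint8),connectivity=8)
    return [l==i for i in range(1,n) if s[i,4]>=amin]
def rect(xy):
    (x,y),(w,h),a=cv2.minAreaRect(xy.astype(np.float32))
    if w<h: w,h,a=h,w,a+90
    return np.round([x,y,w,h,(a+90)%180-90],4)
def colour(im,d,P,cam,nm,h0,h1,s,v,z0,z1,amin=8):
    H=cv2.cvtColor(im,cv2.COLOR_BGR2HSV)
    m=(H[...,0]>=h0)&(H[...,0]<=h1)&(H[...,1]>s)&(H[...,2]>v)&(P[...,2]>z0)&(P[...,2]<z1)&(P[...,0]>.3)&(P[...,0]<.8)&(abs(P[...,1])<.5)
    for c in comps(m,P,amin):
        q=P[c]; print(cam,nm,len(q),"mean",q.mean(0),"rect",rect(q[:,:2]),"zmax",q[:,2].max().round(3))
def plates(cams=("top","side")):
    for cam in cams:
        im,d=bot.read_camera(cam);P=cloud(cam,d)
        colour(im,d,P,cam,"copper",3,13,80,80,.036,.05)
        m=(P[...,2]>.005)&(P[...,2]<.05)&(P[...,0]>.3)&(P[...,0]<.8)&(abs(P[...,1])<.5)
        for c in comps(m,P,60):
            q=P[c];r=rect(q[:,:2])
            print(cam,"body",len(q),r)
E
python3 - <<'E'
from meas import *
plates()
for cam in("top","side"):
    im,d=bot.read_camera(cam);P=cloud(cam,d)
    colour(im,d,P,cam,"orange",5,16,150,120,.1,.2,4)
    colour(im,d,P,cam,"red",0,4,150,80,.05,.14,4)
    colour(im,d,P,cam,"brass",14,28,80,60,.06,.2,4)
    for n in("adapter_mid","bin_in","nest","air_lever","coupler_seat"):
        for r in bot.trace(n,cam)[:2]:
            q=P[r["mask"]];zs=q[:,2];k=zs>np.percentile(zs,60)
            print(cam,n,round(r["score"],2),len(q),"z pct",np.percentile(zs,[5,50,95]),"rect",rect(q[zs>.004][:,:2]),"topmean",q[k].mean(0))
E
```

```text
top copper 89 mean [ 0.4478 -0.0922  0.0435] rect [ 0.4478 -0.093   0.049   0.0244 72.359 ] zmax 0.05
top copper 97 mean [0.4336 0.1327 0.0431] rect [  0.4339   0.1327   0.0481   0.024  -73.1651] zmax 0.05
top copper 88 mean [0.4396 0.0228 0.0433] rect [  0.4401   0.0216   0.0484   0.0236 -78.236 ] zmax 0.05
top body 172 [  0.7421   0.4219   0.1412   0.059  -67.1077]
top body 118 [  0.762    0.2759   0.0527   0.032  -53.621 ]
top body 448 [  0.6979  -0.3806   0.2453   0.1338 -29.9078]
top body 278 [ 0.765  -0.0529  0.2088  0.0477 89.128 ]
top body 306 [ 0.7293 -0.2334  0.1215  0.1013 51.5618]
top body 2170 [ 0.5921  0.1773  0.2411  0.1492 76.9104]
top body 393 [ 0.5942 -0.0301  0.1202  0.0621  9.6206]
top body 76 [  0.6086  -0.1895   0.0558   0.0338 -36.8915]
top body 214 [ 0.5225 -0.2033  0.0981  0.0788  1.1386]
top body 163 [ 0.4867 -0.4354  0.1471  0.0831 20.4982]
top body 272 [ 0.4668  0.3803  0.0763  0.0748 86.1926]
top body 679 [  0.449   -0.2658   0.1323   0.1266 -86.7948]
top body 427 [ 0.4438 -0.0917  0.101   0.0804 66.0271]
top body 417 [  0.4445   0.0241   0.1027   0.0708 
[... 4029 characters left out ...]
5] zmax 0.157
side adapter_mid 0.72 227 z pct [-0.      0.0614  0.0711] rect [  0.4513   0.2498   0.0712   0.0349 -69.7406] topmean [0.4464 0.2658 0.0691]
side bin_in 0.59 1136 z pct [0.001  0.0212 0.0541] rect [  0.2554   0.1647   1.1139   0.1484 -65.6515] topmean [ 0.4452 -0.2563  0.0604]
side nest 0.66 2313 z pct [0.0064 0.0113 0.024 ] rect [  0.2843   0.3385   0.8575   0.2395 -27.2831] topmean [0.5896 0.1994 0.0326]
side air_lever 0.42 70 z pct [0.062  0.1029 0.1096] rect [  0.1973   0.4977   0.5573   0.0296 -27.9646] topmean [0.411  0.382  0.1438]
side coupler_seat 0.71 529 z pct [0.0029 0.0351 0.1401] rect [  0.3394   0.1598   1.2244   0.101  -56.3532] topmean [ 0.5556 -0.1824  0.1287]
```

```bash
cat >> h.py <<'E'
def rows(x,y,z,ty=None):
    """delta from measured pose to TCP target; ty = wanted world angle (deg) of tool y"""
    from scipy.spatial.transform import Rotation as Ro
    o=bot.get_obs();w,a,b,c=o["tool_rot"];R=Ro.from_quat([a,b,c,w]).as_matrix()
    d=R.T@(np.array([x,y,z])-o["eef_pos"]);cur=np.degrees(np.arctan2(R[1,1],R[0,1]))
    print("t",round(o["t"],1),"pos",np.round(o["eef_pos"],4),"ty",round(cur,1),"tiltz",np.round(R[:,2],3),"F",np.round(o["contact_force"],1))
    print("shift mm",np.round(d*1000,1),end=" ")
    if ty is not None:
        e=(cur-ty+90)%180-90;print("yaw",round(e,1),"or",round(e-180*np.sign(e),1),end="")
    print(" q7",round(o["q"][6],2))
E
python3 - <<'E'
from meas import *
from scipy.optimize import minimize
ims={c:cv2.imread(f"pics/{c}0.png") for c in("top","side")}
# nest model labels at sample points: compare colour classes
g=np.mgrid[-90:91:3,-135:136:3].reshape(2,-1).T/1000.
def lab(p):
    x,y=p.T; L=np.zeros(len(p),int)                      # 0 bench
    ins=(abs(x)<.065)&(abs(y)<.108); L[ins]=1
    L[ins&(x>.055)]=3
    for f in(-.044,.028,.100): L[ins&(x<=.055)&(y>f)&(y<f+.008)]=2
    return L
L=lab(g);z=np.where(L>=2,.022,np.where(L==1,.010,0))
for c in("top","side"):
    im=cv2.GaussianBlur(ims[c],(3,3),0).astype(np.float32);m=bot.camera_model(c);K=np.array(m["intrinsics"]);R=np.array(m["R"]);t=np.array(m["t"])
    def cost(p):
        a=p[2];X=np.c_[p[0]+g[:,0]*np.cos(a)-g[:,1]*np.sin(a),p[1]+g[:,0]*np.sin(a)+g[:,1]*np.cos(a),z]
        q=(X@R.T+t)@K.T;uv=(q[:,:2]/q[:,2:]).astype(np.float32)
        v=cv2.remap(im,uv[:,:1],uv[:,1:],cv2.INTER_LINEAR)[:,0]
        return sum(((v[L==k]-np.median(v[L==k],0))**2).clip(0,3000).sum() for k in range(4))/len(g)
    best=min((minimize(cost,[.592+dx,.179+dy,a],method="Nelder-Mead",options=dict(initial_simplex=np.array([.592+dx,.179+dy,a])+np.array([[0,0,0],[.01,0,0],[0,.01,0],[0,0,.05]]))) for dx in(-.01,.01) for dy in(-.01,.01) for a in(-.18,-.1)),key=lambda r:r.fun)
    print(c,best.x[:2],np.degrees(best.x[2]),best.fun)
rows(.447,-.091,.191,-18.5)
E
```

```text
top [0.5881 0.1834] -10.268688005133997 444.2972412109375
side [0.5871 0.1796] -9.447784765141884 930.3263549804688
t 2.0 pos [ 0.2665 -0.6202  0.4047] ty -66.7 tiltz [ 0. -0. -1.] F [ 0.9  0.3 -0.4]
shift mm [ 374.8 -414.9  213.7] yaw -48.2 or 131.8 q7 -0.08
```

```bash
python3 -m pendant '[[0.05,23,-26,0,0],[0.05,23,-26,0,0]]' 2>&1 | head -3; python3 -m pendant '[[0.05,0.0234,-0.026,0,0],[0.05,0.0234,-0.026,0,0],[0.05,0.0234,-0.026,0,0],[0.05,0.0234,-0.026,0,0],[0.05,0.0234,-0.026,0,0],[0.05,0.0234,-0.026,0,0],[0.05,0.0234,-0.026,0,0],[0.05,0.0234,-0.026,0,0]]'; python3 -c "
from h import *
rows(.447,-.091,.191,-18.5)"
```

```text
t: 2.17
eef_pos: [0.2912, -0.5418, 0.4042]
tool_rot: [0.0, 0.98, 0.199, -0.0]
t: 2.83
eef_pos: [0.3827, -0.2744, 0.405]
tool_rot: [0.0, 0.98, 0.201, 0.0]
contact_force: [0.5, 0.2, -0.3]
gripper_width: 0.586
grasp_force: 0.0
t 2.8 pos [ 0.3827 -0.2744  0.405 ] ty -66.8 tiltz [ 0.001 -0.001 -1.   ] F [ 0.5  0.2 -0.3]
shift mm [ 131.4 -143.3  214. ] yaw -48.3 or 131.7 q7 -0.7
```

```bash
python3 -m pendant '[[0.05,0.021,-0.023,0,0],[0.05,0.021,-0.023,0,0],[0.05,0.021,-0.023,0,0],[0.05,0.021,-0.023,0,0],[0.05,0.021,-0.023,0,0],[0.05,0,0,0,-6.9],[0.05,0,0,0,-6.9],[0.05,0,0,0,-6.9],[0.05,0,0,0,-6.9],[0.05,0,0,0,-6.9],[0.05,0,0,0,-6.9],[0.05,0,0,0,-6.9]]' >/dev/null; python3 -m pendant '[[0.05,0,0,0.03,0],[0.05,0,0,0.03,0],[0.05,0,0,0.03,0],[0.05,0,0,0.03,0],[0.05,0,0,0.03,0],[0.05,0,0,0,0],[0.05,0,0,0,0]]'; python3 -c "
from meas import *
rows(.447,-.091,.191,-18.5)
plates()"|grep -v body
```

```text
t: 4.42
eef_pos: [0.4332, -0.1288, 0.2542]
tool_rot: [-0.001, 0.811, 0.585, -0.001]
contact_force: [0.2, 0.8, 1.1]
gripper_width: 0.588
grasp_force: 0.0
t 4.4 pos [ 0.4332 -0.1288  0.2542] ty -18.4 tiltz [-0.003  0.001 -1.   ] F [0.2 0.8 1.1]
shift mm [40.2  1.4 63.2] yaw 0.1 or -179.9 q7 -0.36
top copper 77 mean [ 0.4476 -0.0908  0.0429] rect [ 0.448  -0.0928  0.0483  0.0243 71.4722] zmax 0.05
top copper 90 mean [0.4341 0.1324 0.0426] rect [  0.4334   0.1327   0.0486   0.0236 -75.2393] zmax 0.05
top copper 87 mean [0.4392 0.0225 0.043 ] rect [  0.4401   0.0222   0.0482   0.0242 -79.8178] zmax 0.05
side copper 86 mean [ 0.4464 -0.0881  0.0421] rect [ 0.4458 -0.0892  0.0501  0.0238 74.4713] zmax 0.048
side copper 96 mean [0.4393 0.0251 0.0418] rect [  0.4402   0.0255   0.054    0.025  -79.0856] zmax 0.048
side copper 104 mean [0.4322 0.1368 0.0422] rect [  0.4328   0.1356   0.0527   0.0226 -75.8801] zmax 0.047
```

```bash
python3 -m pendant '[[0.05,0.02,0.001,0,0],[0.05,0.02,0,0,0],[0.05,0,0,0.03,0],[0.05,0,0,0.03,0],[0.05,0,0,0.003,0],[0.05,0,0,0,0],[0.015,0,0,0,0],[0.015,0,0,0,0],[0.015,0,0,0,0],[0.015,0,0,0,0],[0.015,0,0,0,0],[0.015,0,0,0,0]]' 40;  python3 -m pendant '[[0.015,0,0,0,0],[0.015,0,0,0,0],[0.015,0,0,-0.02,0],[0.015,0,0,-0.03,0],[0.015,0,0,-0.03,0],[0.015,0,0,-0.01,0],[0.015,0,0,0,0]]'; python3 -c "
from h import *
rows(.577,.110,.24,80)"
```

```text
t: 5.52
eef_pos: [0.4481, -0.0916, 0.1937]
tool_rot: [0.001, 0.811, 0.584, 0.001]
contact_force: [-0.6, -0.9, 6.4]
gripper_width: 0.27
grasp_force: 40.2
t: 6.1
eef_pos: [0.4482, -0.0917, 0.285]
tool_rot: [0.003, 0.812, 0.584, 0.002]
contact_force: [0.0, -0.1, -2.2]
gripper_width: 0.274
grasp_force: 40.5
t 6.1 pos [ 0.4482 -0.0917  0.285 ] ty -18.5 tiltz [ 0.007 -0.002 -1.   ] F [ 0.  -0.1 -2.2]
shift mm [232.1  57.9  45.6] yaw 81.5 or -98.5 q7 -0.43
```

```bash
python3 -m pendant '[[0.015,0.02875,0.007,0,0],[0.015,0.02875,0.007,0,0],[0.015,0.02875,0.007,0,0],[0.015,0.02875,0.007,0,0],[0.015,0.02875,0.007,0,0],[0.015,0.02875,0.007,0,0],[0.015,0.02875,0.007,0,0],[0.015,0.02875,0.007,0,0],[0.015,0,0,0,-7],[0.015,0,0,0,-7],[0.015,0,0,0,-7],[0.015,0,0,0,-7]]' >/dev/null;  python3 -m pendant '[[0.015,0,0,0,-7],[0.015,0,0,0,-7],[0.015,0,0,0,-7],[0.015,0,0,0,-7],[0.015,0,0,0,-7],[0.015,0,0,0,-7],[0.015,0,0,0,-7],[0.015,0,0,0,-7],[0.015,0,0,0,-7],[0.015,0,0,0,-7],[0.015,0,0,0,0],[0.015,0,0,0,0]]'; python3 -c "
from h import *
rows(.574,.109,.206,80)
im,d=bot.read_camera('top');cv2.imwrite('pics/t1.png',cv2.resize(im[140:270,220:400],None,fx=4,fy=4,interpolation=3))"
```

```text
t: 8.1
eef_pos: [0.5726, 0.1087, 0.2804]
tool_rot: [-0.001, 0.093, 0.996, -0.0]
contact_force: [0.4, -0.7, -2.1]
gripper_width: 0.275
grasp_force: 40.4
t 8.1 pos [0.5726 0.1087 0.2804] ty 79.3 tiltz [-0.002  0.    -1.   ] F [ 0.4 -0.7 -2.1]
shift mm [-1.4  0.6 74.4] yaw -0.7 or 179.3 q7 0.65
```

View pics/t1.png

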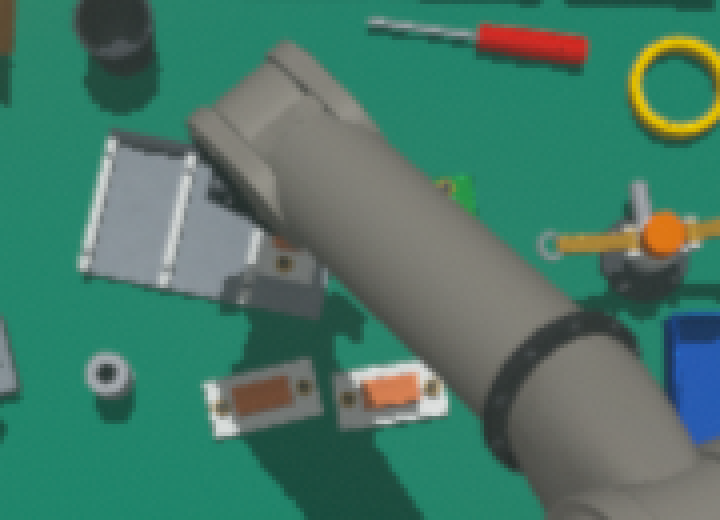

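```bash
python3 -m pendant '[[0.015,0,0,0.03,-0.5],[0.015,0,0,0.03,0],[0.015,0,0,0.01,0],[0.015,0,0,0,0],[0.015,0,0,0,0]]';python3 -m pendant '[[0.015,0,0,0.003,0],[0.015,0,0,0.002,0],[0.015,0,0,0,0],[0.015,0,0,0,0]]'; python3 -c "
from h import *
rows(.574,.109,.205,80)"
```

```text
t: 8.57
eef_pos: [0.573, 0.1095, 0.2118]
tool_rot: [-0.0, 0.087, 0.996, -0.0]
contact_force: [-0.3, -0.2, -2.5]
gripper_width: 0.27
grasp_force: 40.3
t: 8.9
eef_pos: [0.5733, 0.1092, 0.2074]
tool_rot: [0.001, 0.087, 0.996, 0.0]
contact_force: [0.3, -0.4, -2.9]
gripper_width: 0.269
grasp_force: 40.3
t 8.9 pos [0.5733 0.1092 0.2074] ty 80.0 tiltz [ 0.001  0.    -1.   ] F [ 0.3 -0.4 -2.9]
shift mm [-0.7 -0.   2.4] yaw 0.0 or -180.0 q7 0.59
```

Still ~3 mm up; now slide to the stop and fence while low.

```bash
python3 -m pendant '[[0.015,0,0,0.002,0],[0.015,0,0,0,0],[0.015,0,0,0.0015,0],[0.015,0,0,0,0]]'; for i in 1; do python3 -m pendant '[[0.015,-0.002,0,0,0],[0.015,-0.002,0,0,0],[0.015,-0.002,0,0,0],[0.015,-0.001,0,0,0],[0.015,-0.001,0,0,0],[0.015,0,0,0,0]]'; python3 -m pendant '[[0.015,-0.001,0,0,0],[0.015,-0.001,0,0,0],[0.015,0,0,0,0]]'; python3 -m pendant '[[0.015,0,0.0015,0,0],[0.015,0,0.0015,0,0],[0.015,0,0,0,0]]'; python3 -m pendant '[[0.015,0,0.001,0,0],[0.015,0,0.001,0,0],[0.015,0,0,0,0]]'; done | grep -E "eef|contact"
```

```text
t: 9.23
eef_pos: [0.5732, 0.1092, 0.2038]
tool_rot: [0.0, 0.087, 0.996, -0.0]
contact_force: [-2.1, -0.6, 3.5]
gripper_width: 0.262
grasp_force: 41.3
eef_pos: [0.5799, 0.1088, 0.2038]
contact_force: [-6.8, 1.0, 8.4]
eef_pos: [0.5805, 0.1089, 0.2038]
contact_force: [-13.1, -0.2, 14.7]
eef_pos: [0.5809, 0.1099, 0.2039]
contact_force: [-16.3, -5.6, 19.7]
eef_pos: [0.5811, 0.1106, 0.2039]
contact_force: [-15.9, -8.3, 22.5]
```

```bash
(python3 -m pendant '[[0.015,0.002,0,-0.0015,0],[0.015,0,0,0,0],[0.015,0,0,0,0]]'; python3 -m pendant '[[0.015,0,0.0015,0,0],[0.015,0,0.0015,0,0],[0.015,0,0,0,0]]'; python3 -m pendant '[[0.015,0,0.0015,0,0],[0.015,0,0.0015,0,0],[0.015,0,0,0,0]]'; python3 -m pendant '[[0.015,-0.0015,0,0,0],[0.015,-0.0015,0,0,0],[0.015,-0.001,0,0,0],[0.015,0,0,0,0]]') | grep -E "eef|contact|width|rot"
```

```text
eef_pos: [0.5808, 0.1125, 0.2042]
tool_rot: [-0.001, 0.087, 0.996, -0.001]
contact_force: [-5.5, -1.2, -1.1]
gripper_width: 0.272
eef_pos: [0.5812, 0.1136, 0.204]
tool_rot: [-0.002, 0.088, 0.996, -0.003]
contact_force: [-8.1, -7.2, 7.0]
gripper_width: 0.272
eef_pos: [0.5815, 0.1145, 0.204]
tool_rot: [-0.003, 0.088, 0.996, -0.005]
contact_force: [-11.7, -13.9, 13.4]
gripper_width: 0.274
eef_pos: [0.5827, 0.1147, 0.204]
tool_rot: [-0.006, 0.088, 0.996, -0.006]
contact_force: [-24.2, -13.7, 24.9]
gripper_width: 0.275
```

```bash
python3 -m pendant '[[0.045,0,0,0,0],[0.045,0,0,0,0],[0.045,0,0,0,0],[0.045,0,0,0,0],[0.045,0,0,-0.02,0],[0.045,0,0,-0.03,0],[0.045,0,0,-0.03,0],[0.045,0,0,-0.02,0],[0.045,0,0,0,0],[0.045,0,0,0,0]]';  python3 -c "
from h import *
rows(.4398,.024,.25,10.5)"
```

```text
t: 12.4
eef_pos: [0.5875, 0.1184, 0.306]
tool_rot: [0.002, 0.087, 0.996, 0.001]
contact_force: [0.1, -0.4, -0.4]
gripper_width: 0.528
grasp_force: 0.0
t 12.4 pos [0.5875 0.1184 0.306 ] ty 80.1 tiltz [ 0.003  0.001 -1.   ] F [ 0.1 -0.4 -0.4]
shift mm [ 129.4 -118.6   55.4] yaw 69.6 or -110.4 q7 0.68
```

```bash
python3 -m pendant '[[0.05,0.0216,-0.0198,0,0],[0.05,0.0216,-0.0198,0,0],[0.05,0.0216,-0.0198,0,0],[0.05,0.0216,-0.0198,0,0],[0.05,0.0216,-0.0198,0,0],[0.05,0.0216,-0.0198,0,0],[0.05,0,0,0,6.96],[0.05,0,0,0,6.96],[0.05,0,0,0,6.96],[0.05,0,0,0,6.96],[0.05,0,0,0,6.96],[0.05,0,0,0,6.96]]' >/dev/null;  python3 -m pendant '[[0.05,0,0,0,6.96],[0.05,0,0,0,6.96],[0.05,0,0,0,6.96],[0.05,0,0,0,6.96],[0.05,0,0,0.027,0],[0.05,0,0,0.027,0],[0.05,0,0,0,0],[0.05,0,0,0,0]]'; python3 -c "
from meas import *
rows(.4398,.024,.192,10.5)
plates()"|grep -v body
```

```text
t: 14.07
eef_pos: [0.4377, 0.0234, 0.2493]
tool_rot: [-0.002, 0.639, 0.769, -0.001]
contact_force: [0.7, 0.4, 0.7]
gripper_width: 0.583
grasp_force: 0.0
t 14.1 pos [0.4377 0.0234 0.2493] ty 10.5 tiltz [-0.005  0.    -1.   ] F [0.7 0.4 0.7]
shift mm [ 0.2  2.4 57.3] yaw 0.0 or -180.0 q7 -0.34
top copper 88 mean [0.4339 0.1326 0.0427] rect [  0.4338   0.1329   0.0484   0.0238 -74.2348] zmax 0.049
side copper 33 mean [0.5728 0.1226 0.0439] rect [  0.5781   0.1162   0.0424   0.0238 -11.5829] zmax 0.049
side copper 90 mean [0.4388 0.027  0.0424] rect [  0.4394   0.0264   0.0563   0.0227 -76.0412] zmax 0.05
side copper 106 mean [0.4322 0.1369 0.0421] rect [  0.4333   0.1356   0.0512   0.0225 -76.017 ] zmax 0.047
```

```bash
python3 -m pendant '[[0.05,0,0.0024,0.02,0],[0.05,0,0,0.02,0],[0.05,0,0,0.014,0],[0.05,0,0,0,0],[0.05,0,0,0,0],[0.015,0,0,0,0],[0.015,0,0,0,0],[0.015,0,0,0,0],[0.015,0,0,0,0],[0.015,0,0,0,0],[0.015,0,0,0,0],[0.015,0,0,0,0]]' 40;  python3 -m pendant '[[0.015,0,0,0,0],[0.015,0,0,-0.02,0],[0.015,0,0,-0.03,0],[0.015,0,0,-0.03,0],[0.015,0,0,-0.01,0],[0.015,0,0,0,0]]'; python3 -c "
from h import *
rows(.586,.182,.24,80)"
```

```text
t: 15.17
eef_pos: [0.4415, 0.0238, 0.198]
tool_rot: [0.001, 0.64, 0.768, 0.001]
contact_force: [-1.7, -0.1, 7.6]
gripper_width: 0.273
grasp_force: 39.6
t: 15.67
eef_pos: [0.442, 0.0238, 0.2895]
tool_rot: [0.003, 0.64, 0.768, 0.002]
contact_force: [-0.4, 0.0, -2.1]
gripper_width: 0.266
grasp_force: 40.4
t 15.7 pos [0.442  0.0238 0.2895] ty 10.4 tiltz [ 0.006 -0.    -1.   ] F [-0.4  0.  -2.1]
shift mm [129.7 169.9  50.3] yaw -69.6 or 110.4 q7 -0.29
```

```bash
python3 -m pendant '[[0.015,0.0185,0.0243,0,0],[0.015,0.0185,0.0243,0,0],[0.015,0.0185,0.0243,0,0],[0.015,0.0185,0.0243,0,0],[0.015,0.0185,0.0243,0,0],[0.015,0.0185,0.0243,0,0],[0.015,0.0185,0.0243,0,0],[0.015,0,0,0,-6.96],[0.015,0,0,0,-6.96],[0.015,0,0,0,-6.96],[0.015,0,0,0,-6.96],[0.015,0,0,0,-6.96]]' >/dev/null;  python3 -m pendant '[[0.015,0,0,0,-6.96],[0.015,0,0,0,-6.96],[0.015,0,0,0,-6.96],[0.015,0,0,0,-6.96],[0.015,0,0,0,-6.96],[0.015,0,0,0.025,0],[0.015,0,0,0.025,0],[0.015,0,0,0.01,0],[0.015,0,0,0,0],[0.015,0,0,0,0]]'; python3 -c "
from h import *
rows(.586,.182,.2085,80)"
```

```text
t: 17.5
eef_pos: [0.5844, 0.182, 0.2258]
tool_rot: [-0.001, 0.087, 0.996, -0.0]
contact_force: [0.0, -0.2, -1.4]
gripper_width: 0.27
grasp_force: 40.3
t 17.5 pos [0.5844 0.182  0.2258] ty 80.1 tiltz [-0.002 -0.    -1.   ] F [ 0.  -0.2 -1.4]
shift mm [-1.6  0.3 17.3] yaw 0.1 or -179.9 q7 0.47
```

```bash
(python3 -m pendant '[[0.015,0,0,0.010,0],[0.015,0,0,0.005,0],[0.015,0,0,0,0],[0.015,0,0,0.0015,0],[0.015,0,0,0,0]]'; python3 -m pendant '[[0.015,-0.002,0,0,0],[0.015,-0.002,0,0,0],[0.015,-0.002,0,0,0],[0.015,-0.002,0,0,0],[0.015,-0.002,0,0,0],[0.015,-0.0015,0,0,0],[0.015,0,0,0,0]]'; python3 -m pendant '[[0.015,0.001,0.002,0,0],[0.015,0,0.002,0,0],[0.015,0,0.001,0,0],[0.015,0,0,0,0]]'; python3 -m pendant '[[0.015,0,0.001,0,0],[0.015,0,0.001,0,0],[0.015,0,0,0,0]]') | grep -E "eef|contact|width"
```

```text
eef_pos: [0.5848, 0.182, 0.2104]
contact_force: [0.1, 0.0, -0.5]
gripper_width: 0.272
eef_pos: [0.5941, 0.1807, 0.2097]
contact_force: [-8.1, 0.8, 1.7]
gripper_width: 0.268
eef_pos: [0.5945, 0.1841, 0.2093]
contact_force: [-6.6, -3.8, 0.6]
gripper_width: 0.269
eef_pos: [0.5948, 0.1847, 0.2092]
contact_force: [-8.9, -7.0, 5.3]
gripper_width: 0.265
```

```bash
(python3 -m pendant '[[0.015,0,0.0015,0.001,0],[0.015,0,0.0015,0,0],[0.015,-0.0015,0,0,0],[0.015,-0.001,0,0,0],[0.015,0,0,0,0]]';python3 -m pendant '[[0.045,0,0,0,0],[0.045,0,0,0,0],[0.045,0,0,0,0],[0.045,0,0,0,0],[0.045,0,0,-0.02,0],[0.045,0,0,-0.03,0],[0.045,0,0,-0.03,0],[0.045,0,0,-0.02,0],[0.045,0,0,0,0],[0.045,0,0,0,0]]') | grep -E "eef|contact|width";  python3 -c "
from h import *
rows(.4330,.1345,.26,15.5)"
```

```text
eef_pos: [0.5957, 0.1859, 0.2084]
contact_force: [-21.1, -15.5, 19.2]
gripper_width: 0.27
eef_pos: [0.5999, 0.19, 0.3106]
contact_force: [0.3, -0.5, -0.3]
gripper_width: 0.529
t 20.3 pos [0.5999 0.19   0.3106] ty 80.0 tiltz [ 0.003  0.001 -1.   ] F [ 0.3 -0.5 -0.3]
shift mm [154.9 -83.6  50. ] yaw 64.5 or -115.5 q7 0.54
```

```bash
python3 -m pendant '[[0.05,0.0259,-0.0139,0,0],[0.05,0.0259,-0.0139,0,0],[0.05,0.0259,-0.0139,0,0],[0.05,0.0259,-0.0139,0,0],[0.05,0.0259,-0.0139,0,0],[0.05,0.0259,-0.0139,0,0],[0.05,0,0,0,6.5],[0.05,0,0,0,6.5],[0.05,0,0,0,6.5],[0.05,0,0,0,6.5],[0.05,0,0,0,6.5],[0.05,0,0,0,6.5]]' >/dev/null;  python3 -m pendant '[[0.05,0,0,0,6.5],[0.05,0,0,0,6.5],[0.05,0,0,0,6.5],[0.05,0,0,0,6.5],[0.05,0,0,0.027,0],[0.05,0,0,0.027,0],[0.05,0,0,0,0],[0.05,0,0,0,0]]'; python3 -c "
from meas import *
rows(.4330,.1345,.193,15)
plates()"|grep -v body
```

```text
t: 22.0
eef_pos: [0.431, 0.1341, 0.2539]
tool_rot: [-0.002, 0.608, 0.794, -0.002]
contact_force: [0.1, 0.4, 1.1]
gripper_width: 0.591
grasp_force: 0.0
t 22.0 pos [0.431  0.1341 0.2539] ty 15.1 tiltz [-0.005 -0.001 -1.   ] F [0.1 0.4 1.1]
shift mm [-0.1  2.4 60.9] yaw 0.1 or -179.9 q7 -0.56
top copper 8 mean [0.568  0.1681 0.0464] rect [0.5681 0.1685 0.0105 0.0069 0.4824] zmax 0.05
side copper 30 mean [0.5731 0.1236 0.0434] rect [ 0.5752  0.1255  0.0466  0.0184 16.4294] zmax 0.049
side copper 45 mean [0.5601 0.1825 0.0444] rect [ 0.5717  0.177   0.0635  0.024  -9.1125] zmax 0.05
side copper 99 mean [0.4321 0.1371 0.0419] rect [  0.4333   0.1351   0.0519   0.0221 -71.9344] zmax 0.048
```

```bash
python3 -m pendant '[[0.05,0,0.0024,0.02,0],[0.05,0,0,0.02,0],[0.05,0,0,0.018,0],[0.05,0,0,0,0],[0.05,0,0,0,0],[0.015,0,0,0,0],[0.015,0,0,0,0],[0.015,0,0,0,0],[0.015,0,0,0,0],[0.015,0,0,0,0],[0.015,0,0,0,0],[0.015,0,0,0,0]]' 40;  python3 -m pendant '[[0.015,0,0,0,0],[0.015,0,0,-0.02,0],[0.015,0,0,-0.03,0],[0.015,0,0,-0.03,0],[0.015,0,0,-0.01,0],[0.015,0,0,0,0]]'; python3 -c "
from h import *
rows(.5987,.253,.24,80)"
```

```text
t: 23.1
eef_pos: [0.4346, 0.1351, 0.1987]
tool_rot: [0.001, 0.609, 0.794, 0.001]
contact_force: [-1.2, -0.0, 6.1]
gripper_width: 0.269
grasp_force: 39.7
t: 23.6
eef_pos: [0.4351, 0.1352, 0.29]
tool_rot: [0.002, 0.609, 0.793, 0.002]
contact_force: [0.2, 0.3, -1.5]
gripper_width: 0.266
grasp_force: 40.6
t 23.6 pos [0.4351 0.1352 0.29  ] ty 15.0 tiltz [ 0.006  0.001 -1.   ] F [ 0.2  0.3 -1.5]
shift mm [ 71.4 188.3  51.1] yaw -65.0 or 115.0 q7 -0.51
```

```bash
python3 -m pendant '[[0.015,0.0102,0.0269,0,0],[0.015,0.0102,0.0269,0,0],[0.015,0.0102,0.0269,0,0],[0.015,0.0102,0.0269,0,0],[0.015,0.0102,0.0269,0,0],[0.015,0.0102,0.0269,0,0],[0.015,0.0102,0.0269,0,0],[0.015,0,0,0,-6.5],[0.015,0,0,0,-6.5],[0.015,0,0,0,-6.5],[0.015,0,0,0,-6.5],[0.015,0,0,0,-6.5]]' >/dev/null;  python3 -m pendant '[[0.015,0,0,0,-6.5],[0.015,0,0,0,-6.5],[0.015,0,0,0,-6.5],[0.015,0,0,0,-6.5],[0.015,0,0,0,-6.5],[0.015,0,0,0.025,0],[0.015,0,0,0.025,0],[0.015,0,0,0.01,0],[0.015,0,0,0,0],[0.015,0,0,0,0]]'; python3 -c "
from h import *
rows(.5987,.253,.2095,80)"
```

```text
t: 25.43
eef_pos: [0.5971, 0.2527, 0.2263]
tool_rot: [-0.001, 0.087, 0.996, -0.0]
contact_force: [-0.2, -0.8, -1.7]
gripper_width: 0.268
grasp_force: 40.6
t 25.4 pos [0.5971 0.2527 0.2263] ty 80.1 tiltz [-0.002 -0.001 -1.   ] F [-0.2 -0.8 -1.7]
shift mm [-1.6  0.6 16.8] yaw 0.1 or -179.9 q7 0.36
```

```bash
(python3 -m pendant '[[0.015,0,0,0.010,0],[0.015,0,0,0.005,0],[0.015,0,0,0,0],[0.015,0,0,0.0015,0],[0.015,0,0,0,0]]'; python3 -m pendant '[[0.015,-0.002,0,0,0],[0.015,-0.002,0,0,0],[0.015,-0.002,0,0,0],[0.015,-0.002,0,0,0],[0.015,-0.002,0,0,0],[0.015,-0.0015,0,0,0],[0.015,0,0,0,0]]'; python3 -m pendant '[[0.015,0.001,0.002,0,0],[0.015,0,0.002,0,0],[0.015,0,0.001,0,0],[0.015,0,0,0,0]]'; python3 -m pendant '[[0.015,0,0.001,0,0],[0.015,0,0.001,0,0],[0.015,0,0,0,0]]';python3 -m pendant '[[0.015,0,0.0015,0.001,0],[0.015,0,0.0015,0,0],[0.015,-0.0015,0,0,0],[0.015,-0.001,0,0,0],[0.015,0,0,0,0]]') | grep -E "eef|contact|width"
```

```text
eef_pos: [0.5975, 0.2528, 0.2109]
contact_force: [-0.5, -0.2, -2.0]
gripper_width: 0.269
eef_pos: [0.6066, 0.2516, 0.2104]
contact_force: [-9.3, 0.7, 1.8]
gripper_width: 0.264
eef_pos: [0.607, 0.2551, 0.2097]
contact_force: [-6.6, -3.1, 0.0]
gripper_width: 0.269
eef_pos: [0.6072, 0.2557, 0.2097]
contact_force: [-9.5, -7.0, 4.2]
gripper_width: 0.27
eef_pos: [0.6081, 0.2569, 0.2091]
contact_force: [-20.9, -15.4, 19.8]
gripper_width: 0.272
```

```bash
python3 -m pendant '[[0.045,0,0,0,0],[0.045,0,0,0,0],[0.045,0,0,0,0],[0.045,0,0,0,0],[0.045,0,0,-0.02,0],[0.045,0,0,-0.03,0],[0.045,0,0,-0.03,0],[0.045,0,0,-0.04,0],[0.045,0,0,-0.04,0],[0.045,0,0,-0.02,0],[0.045,0,0,0,0],[0.045,0,0,0,0]]' >/dev/null;  python3 -c "
from h import *
rows(.566,-.198,.4,12)"
```

```text
t 28.4 pos [0.6123 0.2609 0.3915] ty 80.0 tiltz [ 0.003  0.002 -1.   ] F [ 0.1 -0.1 -0.6]
shift mm [ -33.8 -459.9   -9.4] yaw 68.0 or -112.0 q7 0.49
```

```bash
python3 -m pendant '[[0.07,-0.0028,-0.038,0,0],[0.07,-0.0028,-0.038,0,0],[0.07,-0.0028,-0.038,0,0],[0.07,-0.0028,-0.038,0,0],[0.07,-0.0028,-0.038,0,0],[0.07,-0.0028,-0.038,0,0],[0.07,-0.0028,-0.038,0,0],[0.07,-0.0028,-0.038,0,0],[0.07,-0.0028,-0.038,0,0],[0.07,-0.0028,-0.038,0,0],[0.07,-0.0028,-0.038,0,0],[0.07,-0.0028,-0.038,0,0]]' >/dev/null;python3 -m pendant '[[0.07,0,0,0,6.8],[0.07,0,0,0,6.8],[0.07,0,0,0,6.8],[0.07,0,0,0,6.8],[0.07,0,0,0,6.8],[0.07,0,0,0,6.8],[0.07,0,0,0,6.8],[0.07,0,0,0,6.8],[0.07,0,0,0,6.8],[0.07,0,0,0,6.8],[0.07,0,0,0,0],[0.07,0,0,0,0]]' >/dev/null;  cat >nest.py <<'E'
from meas import *
from scipy.optimize import minimize
def nest(ims):
    g=np.mgrid[-90:91:3,-135:136:3].reshape(2,-1).T/1000.
    x,y=g.T;L=np.zeros(len(g),int);ins=(abs(x)<.065)&(abs(y)<.108);L[ins]=1;L[ins&(x>.055)]=3
    for f in(-.044,.028,.100): L[ins&(x<=.055)&(y>f)&(y<f+.008)]=2
    for s in(-.069,.003,.075):L[(abs(x-.007)<.048)&(abs(y-s)<.025)]=9
    z=np.where(L>=2,.022,np.where(L==1,.010,0));out={}
    for c,im in ims.items():
        im=cv2.GaussianBlur(im,(3,3),0).astype(np.float32);m=bot.camera_model(c);K=np.array(m["intrinsics"]);R=np.array(m["R"]);t=np.array(m["t"])
        def cost(p):
            a=p[2];X=np.c_[p[0]+g[:,0]*np.cos(a)-g[:,1]*np.sin(a),p[1]+g[:,0]*np.sin(a)+g[:,1]*np.cos(a),z]
            q=(X@R.T+t)@K.T;uv=(q[:,:2]/q[:,2:]).astype(np.float32)
            v=cv2.remap(im,uv[:,:1],uv[:,1:],cv2.INTER_LINEAR)[:,0]
            return sum(((v[L==k]-np.median(v[L==k],0))**2).clip(0,3000).sum() for k in range(4))/len(g)
        s=np.array([.588,.182,-.174]);r=minimize(cost,s,method="Nelder-Mead",options=dict(initial_simplex=s+np.array([[0,0,0],[.01,0,0],[0,.01,0],[0,0,.05]])))
        out[c]=r.x
    return out
E
python3 - <<'E'
from nest import *
rows(.566,-.198,.275,12)
ims={}
for cam in("top","side"):
    im,d=bot.read_camera(cam);ims[cam]=im;P=cloud(cam,d)
    colour(im,d,P,cam,"copper",3,13,80,80,.044,.064)
    colour(im,d,P,cam,"orange",5,16,150,120,.124,.14,4)
N=nest(ims)
for c,n in N.items():
    a=n[2];print(c,n[:2],np.degrees(a),[n[:2]+np.array([[np.cos(a),-np.sin(a)],[np.sin(a),np.cos(a)]])@[.007,s] for s in(-.069,.003,.075)])
cv2.imwrite("pics/n1.png",np.vstack([cv2.resize(ims["top"][170:230,230:330],(800,480),interpolation=3)]))
cv2.imwrite("pics/n2.png",np.vstack([cv2.resize(ims["side"][200:290,220:340],(800,600),interpolation=3)]))
E
```

```text
t 30.4 pos [ 0.566  -0.1946  0.3885] ty 12.3 tiltz [-0.002  0.    -1.   ] F [-0.5  0.1 -0.2]
shift mm [ -3.4  -0.6 113.5] yaw 0.3 or -179.7 q7 0.16
top copper 97 mean [0.6071 0.2523 0.053 ] rect [ 0.6069  0.2529  0.0499  0.0239 -9.3989] zmax 0.061
top copper 93 mean [0.5816 0.1115 0.0536] rect [  0.5821   0.1114   0.0493   0.0223 -11.4889] zmax 0.061
top copper 94 mean [0.5653 0.1733 0.0531] rect [ 0.5663  0.1734  0.049   0.0244 -9.3807] zmax 0.064
top orange 49 mean [ 0.5662 -0.2003  0.1295] rect [ 0.5666 -0.1979  0.0344  0.0205 17.5222] zmax 0.137
side copper 104 mean [0.5811 0.1161 0.0515] rect [ 0.583   0.115   0.053   0.025  -8.9685] zmax 0.058
side copper 103 mean [0.5653 0.1786 0.0522] rect [ 0.5669  0.1776  0.0535  0.0234 -9.2983] zmax 0.058
side copper 109 mean [0.6056 0.2579 0.0515] rect [  0.6083   0.2568   0.0545   0.0236 -11.661 ] zmax 0.057
side orange 54 mean [ 0.5658 -0.1991  0.1279] rect [  0.5671  -0.1988   0.0345   0.0307 -25.8031] zmax 0.134
top [0.59   0.1833] -10.23445321232986 [array([0.5847, 0.1141]), array([0.5975, 0.185 ]), array([0.6103, 0.2558])]
side [0.5892 0.1805] -9.70569236604934 [array([0.5845, 0.1113]), array([0.5966, 0.1823]), array([0.6088, 0.2532])]
```

View pics/n1.png

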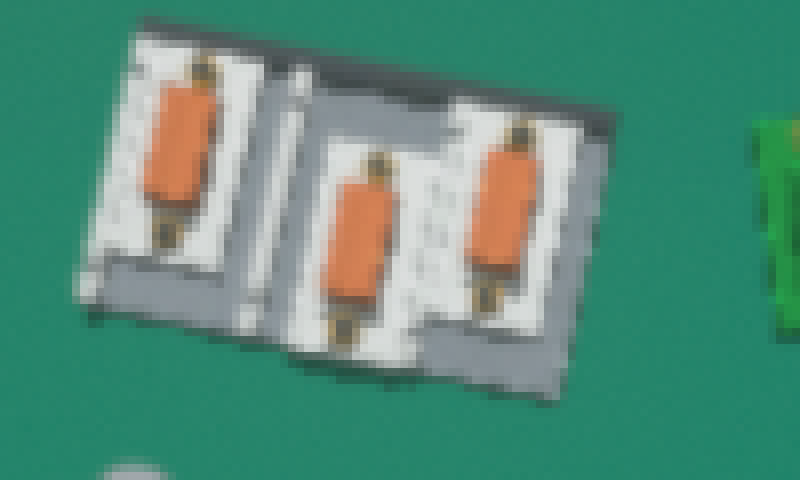

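View pics/n2.png

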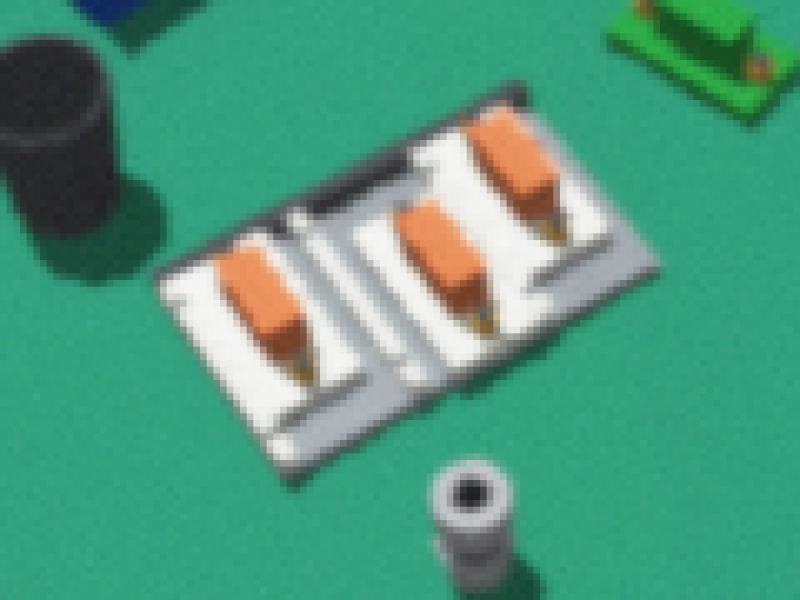

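```bash
python3 -m pendant '[[0.045,0,0,0,-6.8],[0.045,0,0,0,-6.8],[0.045,0,0,0,-6.8],[0.045,0,0,0,-6.8],[0.045,0,0,0,-6.8],[0.045,0,0,0,-6.8],[0.045,0,0,0,-6.8],[0.045,0,0,0,-6.8],[0.045,0,0,0,-6.8],[0.045,0,0,0,-6.8],[0.045,0,0,0,0]]' >/dev/null;python3 -m pendant '[[0.045,0.006,0.036,0,0],[0.045,0.006,0.036,0,0],[0.045,0.006,0.036,0,0],[0.045,0.006,0.036,0,0],[0.045,0.006,0.036,0,0],[0.045,0.006,0.036,0,0],[0.045,0.006,0.036,0,0],[0.045,0.006,0.036,0,0],[0.045,0.006,0.036,0,0],[0.045,0.006,0.036,0,0],[0.045,0,0,0,0]]' >/dev/null;  python3 -c "
from h import *
rows(.566,.1755,.2075,80)"
```

```text
t 32.4 pos [0.5671 0.1788 0.3908] ty 80.5 tiltz [ 0.001  0.006 -1.   ] F [-1.1  0.7  1.6]
shift mm [  0.5  -4.6 183.3] yaw 0.5 or -179.5 q7 0.58
```

```bash
python3 -m pendant '[[0.05,0,-0.0045,0.03,0.5],[0.05,0,0,0.035,0],[0.05,0,0,0.035,0],[0.05,0,0,0.035,0],[0.05,0,0,0.02,0],[0.05,0,0,0.015,0],[0.05,0,0,0.010,0],[0.05,0,0,0,0]]' | grep -E "eef|contact|width"; python3 -c "
from h import *
rows(.566,.1755,.2075,80)"
```

```text
eef_pos: [0.5683, 0.1659, 0.2084]
contact_force: [-0.3, -0.0, 0.6]
gripper_width: 0.583
t 33.0 pos [0.5683 0.1659 0.2084] ty 79.5 tiltz [-0.002  0.    -1.   ] F [-0.3 -0.   0.6]
shift mm [4.1 9.1 0.9] yaw -0.5 or 179.5 q7 0.42
```

```bash
(python3 -m pendant '[[0.05,0.003,0.0045,0,-0.5],[0.05,0,0.0045,0,0],[0.05,0,0,0,0],[0.015,0,0,0,0],[0.015,0,0,0,0],[0.015,0,0,0,0],[0.015,0,0,0,0],[0.015,0,0,0,0],[0.015,0,0,0,0],[0.015,0,0,0,0],[0.015,0,0,-0.006,0],[0.015,0,0,0,0]]' 40; python3 -m pendant '[[0.015,-0.005,0.003,0,0],[0.015,-0.005,0.003,0,0],[0.015,-0.005,0.003,0,0],[0.015,-0.004,0.002,0,0],[0.015,0,0,0,0],[0.015,0,0,0,0]]') | grep -E "eef|contact|width"; python3 -c "
from h import *
rows(.586,.182,.21,80)"
```

```text
eef_pos: [0.5674, 0.1752, 0.2164]
contact_force: [-0.1, 0.1, -2.0]
gripper_width: 0.275
eef_pos: [0.5881, 0.183, 0.2154]
contact_force: [0.4, -0.2, -2.2]
gripper_width: 0.271
t 34.5 pos [0.5881 0.183  0.2154] ty 80.0 tiltz [-0.  0. -1.] F [ 0.4 -0.2 -2.2]
shift mm [ 1.9 -1.3  5.5] yaw 0.0 or -180.0 q7 0.43
```

```bash
(python3 -m pendant '[[0.015,0,0,0.004,0],[0.015,0,0,0.001,0],[0.015,0,0,0,0]]'; python3 -m pendant '[[0.015,-0.002,0,0,0],[0.015,-0.002,0,0,0],[0.015,-0.002,0,0,0],[0.015,-0.002,0,0,0],[0.015,-0.001,0,0,0],[0.015,0,0,0,0]]'; python3 -m pendant '[[0.015,0.001,0.002,0,0],[0.015,0,0.001,0,0],[0.015,0,0.001,0,0],[0.015,0,0,0,0]]'; python3 -m pendant '[[0.015,0,0.001,0,0],[0.015,0,0.001,0,0],[0.015,0,0,0,0]]';python3 -m pendant '[[0.015,0,0.0015,0.001,0],[0.015,0,0.0015,0,0],[0.015,-0.0015,0,0,0],[0.015,-0.001,0,0,0],[0.015,0,0,0,0]]') | grep -E "eef|contact|width"
```

```text
eef_pos: [0.5876, 0.1828, 0.2106]
contact_force: [-0.2, 0.7, -1.5]
gripper_width: 0.269
eef_pos: [0.596, 0.1815, 0.2106]
contact_force: [-5.4, 0.0, 1.9]
gripper_width: 0.271
eef_pos: [0.5961, 0.1838, 0.2106]
contact_force: [-5.2, -6.8, 6.2]
gripper_width: 0.267
eef_pos: [0.5963, 0.1845, 0.2107]
contact_force: [-7.9, -10.3, 10.6]
gripper_width: 0.272
eef_pos: [0.5974, 0.1857, 0.2106]
contact_force: [-21.4, -19.3, 30.6]
gripper_width: 0.268
```

Home again. Release and go back above the coupler, then look.

```bash
python3 -m pendant '[[0.045,0,0,0,0],[0.045,0,0,0,0],[0.045,0,0,0,0],[0.045,0,0,0,0],[0.045,0,0,-0.02,0],[0.045,0,0,-0.03,0],[0.045,0,0,-0.03,0],[0.045,0,0,-0.04,0],[0.045,0,0,-0.04,0],[0.045,0,0,-0.02,0],[0.045,0,0,0,0],[0.045,0,0,0,0]]' >/dev/null
python3 -m pendant '[[0.07,-0.004,-0.038,0,0],[0.07,-0.004,-0.038,0,0],[0.07,-0.004,-0.038,0,0],[0.07,-0.004,-0.038,0,0],[0.07,-0.004,-0.038,0,0],[0.07,-0.004,-0.038,0,0],[0.07,-0.004,-0.038,0,0],[0.07,-0.004,-0.038,0,0],[0.07,-0.004,-0.038,0,0],[0.07,-0.004,-0.038,0,0]]' >/dev/null;python3 -m pendant '[[0.07,0,0,0,6.8],[0.07,0,0,0,6.8],[0.07,0,0,0,6.8],[0.07,0,0,0,6.8],[0.07,0,0,0,6.8],[0.07,0,0,0,6.8],[0.07,0,0,0,6.8],[0.07,0,0,0,6.8],[0.07,0,0,0,6.8],[0.07,0,0,0,6.8],[0.07,0,0,0,0],[0.07,0,0,0,0]]' >/dev/null
python3 - <<'E'
from nest import *
rows(.566,-.198,.275,12)
ims={}
for cam in("top","side"):
    im,d=bot.read_camera(cam);ims[cam]=im;P=cloud(cam,d)
    colour(im,d,P,cam,"copper",3,13,80,80,.044,.064)
    colour(im,d,P,cam,"orange",5,16,150,120,.124,.14,4)
N=nest(ims)
for c,n in N.items():
    a=n[2];print(c,n[:2],np.degrees(a),[n[:2]+np.array([[np.cos(a),-np.sin(a)],[np.sin(a),np.cos(a)]])@[.007,s] for s in(-.069,.003,.075)])
cv2.imwrite("pics/n3.png",np.hstack([cv2.resize(ims["top"][170:230,230:330],(400,240),interpolation=3),cv2.resize(ims["side"][200:260,230:330],(400,240),interpolation=3)]))
E
```

```text
t 39.1 pos [ 0.5733 -0.1912  0.3883] ty 12.3 tiltz [-0.002  0.    -1.   ] F [0.2 0.3 0.2]
shift mm [ -5.2  -8.3 113.3] yaw 0.3 or -179.7 q7 0.15
top copper 96 mean [0.6069 0.2524 0.0527] rect [ 0.6069  0.2531  0.0505  0.0241 -9.2418] zmax 0.063
top copper 98 mean [0.5941 0.1823 0.0525] rect [ 0.5946  0.1825  0.051   0.0238 -7.133 ] zmax 0.062
top copper 95 mean [0.5813 0.1112 0.0526] rect [ 0.5821  0.111   0.0504  0.0229 -8.8405] zmax 0.061
top orange 37 mean [ 0.5684 -0.1984  0.1299] rect [ 0.5664 -0.1983  0.0339  0.0166 11.5259] zmax 0.138
side copper 101 mean [0.5805 0.1163 0.052 ] rect [  0.582    0.1148   0.0503   0.025  -10.87  ] zmax 0.058
side copper 106 mean [0.5936 0.1874 0.0518] rect [  0.5961   0.1857   0.0529   0.0241 -10.4042] zmax 0.058
side copper 108 mean [0.6058 0.2579 0.052 ] rect [  0.6076   0.2568   0.054    0.0232 -11.56  ] zmax 0.058
side orange 57 mean [ 0.5666 -0.1989  0.1275] rect [ 0.567  -0.1978  0.0332  0.032  -5.0733] zmax 0.133
top [0.5902 0.1832] -10.126102356965614 [array([0.5849, 0.114 ]), array([0.5976, 0.1849]), array([0.6103, 0.2558])]
side [0.5895 0.1798] -10.077398979517508 [array([0.5844, 0.1106]), array([0.597 , 0.1815]), array([0.6096, 0.2524])]
```

View pics/n3.png

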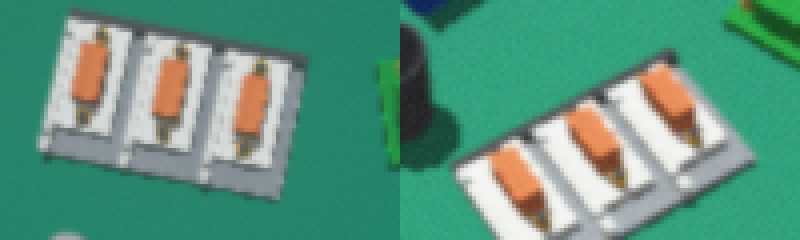

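```bash
(python3 -m pendant '[[0.07,-0.0073,-0.008,0,0],[0.07,0,0,0.03,0],[0.07,0,0,0.03,0],[0.07,0,0,0.03,0],[0.07,0,0,0,0],[0.07,0,0,0,0]]'; python3 -m pendant '[[0.07,0,0,0.012,0],[0.07,0,0,0.009,0],[0.07,0,0,0,0],[0.025,0,0,0,0],[0.025,0,0,0,0],[0.025,0,0,0,0],[0.025,0,0,0,0],[0.025,0,0,0,0],[0.025,0,0,0,0],[0.025,0,0,0,0],[0.025,0,0,0,0]]' 25) | grep -E "eef|contact|width|grasp"
python3 - <<'E'
from meas import *
rows(.567,-.2,.276,12)
for cam in("top","side"):
    im,d=bot.read_camera(cam);P=cloud(cam,d);H=cv2.cvtColor(im,cv2.COLOR_BGR2HSV)
    m=(H[...,0]>=15)&(H[...,0]<=28)&(H[...,1]>80)&(abs(P[...,0]-.566)<.05)&(abs(P[...,1]+.2)<.12)&(P[...,2]>.1)&(P[...,2]<.18)
    q=P[m]
    for s,k in(("L",q[:,1]>-.17),("R",q[:,1]<-.23)):
        r=q[k]
        if len(r)>8:
            u,sv,vt=np.linalg.svd(r-r.mean(0));v=vt[0]*np.sign(vt[0][2]);print(cam,s,len(r),r.mean(0),"az",np.degrees(np.arctan2(v[1],v[0])),"elev",np.degrees(np.arcsin(v[2])))
E
```

```text
eef_pos: [0.5663, -0.2008, 0.2987]
contact_force: [0.5, -1.0, 1.1]
gripper_width: 0.82
grasp_force: 0.0
eef_pos: [0.5675, -0.2001, 0.2795]
contact_force: [-1.0, 0.3, 6.6]
gripper_width: 0.41
grasp_force: 25.7
t 40.6 pos [ 0.5675 -0.2001  0.2795] ty 12.1 tiltz [ 0.001 -0.001 -1.   ] F [-1.   0.3  6.6]
shift mm [ 0.2 -0.5  3.5] yaw 0.1 or -179.9 q7 0.08
top L 66 [ 0.5573 -0.1402  0.1304] az 96.4054551866328 elev 26.557937266646938
side L 40 [ 0.5565 -0.1385  0.1279] az 98.3610221533889 elev 25.869692629799523
```

```bash
python3 -m pendant '[[0.025,0,0,-0.02,0],[0.025,0,0,-0.025,0],[0.025,0,0,-0.03,0],[0.025,0,0,-0.03,0],[0.025,0,0,-0.03,0],[0.025,0,0,0,0],[0.025,0,0,0,0]]' | grep -E "eef|contact|width|grasp"; python3 -c "
from h import *
rows(.45,-.273,.225,3.5)"
```

```text
eef_pos: [0.5675, -0.2, 0.4154]
contact_force: [0.2, -0.1, -1.5]
gripper_width: 0.411
grasp_force: 25.9
t 41.3 pos [ 0.5675 -0.2     0.4154] ty 12.0 tiltz [ 0.003 -0.001 -1.   ] F [ 0.2 -0.1 -1.5]
shift mm [ -46.4 -130.7  190.1] yaw 8.5 or -171.5 q7 0.18
```

```bash
python3 -m pendant '[[0.025,-0.0116,-0.0327,0,0],[0.025,-0.0116,-0.0327,0,0],[0.025,-0.0116,-0.0327,0,0],[0.025,-0.0116,-0.0327,0,0],[0.025,0,0,0,4],[0.025,0,0,0.03,4],[0.025,0,0,0.035,0],[0.025,0,0,0.035,0],[0.025,0,0,0.035,0],[0.025,0,0,0.03,0],[0.025,0,0,0,0],[0.025,0,0,0,0]]' | grep -E "eef|contact|width|grasp"; python3 -c "
from meas import *
rows(.45,-.273,.225,3.5)
for cam in('top','side'):
    im,d=bot.read_camera(cam);P=cloud(cam,d)
    H=cv2.cvtColor(im,cv2.COLOR_BGR2HSV);m=(H[...,0]>100)&(H[...,0]<125)&(H[...,1]>120)&(abs(P[...,0]-.45)<.1)&(abs(P[...,1]+.275)<.1)&(P[...,2]>.045)
    print(cam,rect(P[m][:,:2]),m.sum())
"
```

```text
eef_pos: [0.4479, -0.2722, 0.2468]
contact_force: [0.0, 0.1, -0.8]
gripper_width: 0.411
grasp_force: 25.9
t 42.3 pos [ 0.4479 -0.2722  0.2468] ty 4.1 tiltz [-0.005  0.003 -1.   ] F [ 0.   0.1 -0.8]
shift mm [-1.   2.1 21.8] yaw 0.6 or -179.4 q7 0.13
top [ 0.4509 -0.2686  0.1244  0.0929  3.04  ] 112
side [ 0.4547 -0.2746  0.1219  0.1179  2.7934] 196
```

```bash
python3 -m pendant '[[0.025,0,0.002,0.012,0],[0.025,0,0,0.012,0],[0.025,0,0,0,0],[0.055,0,0,0,0],[0.055,0,0,0,0],[0.055,0,0,0,0],[0.055,0,0,-0.03,0],[0.055,0,0,-0.035,0],[0.055,0,0,-0.035,0],[0.055,0,0,-0.035,0],[0.055,0,0,-0.035,0],[0.055,0,0,0,0]]' | grep -E "eef|contact|width|grasp"
python3 - <<'E'
from meas import *
rows(.442,.268,.40,45)
for cam in("top","side"):
    im,d=bot.read_camera(cam);P=cloud(cam,d)
    colour(im,d,P,cam,"orange",5,16,150,100,.02,.2,6)
    m=(abs(P[...,0]-.442)<.04)&(abs(P[...,1]-.27)<.04)&(P[...,2]>.058)&(P[...,2]<.085)
    print(cam,"adapter",m.sum(),P[m].mean(0),rect(P[m][:,:2]),np.percentile(P[m][:,2],[5,50,95]),"top",cv2.minEnclosingCircle(P[m][:,:2].astype(np.float32)))
E
```

```text
eef_pos: [0.4531, -0.2727, 0.402]
contact_force: [0.5, -0.1, -0.3]
gripper_width: 0.641
grasp_force: 0.0
t 43.4 pos [ 0.4531 -0.2727  0.402 ] ty 4.1 tiltz [ 0.01  -0.006 -1.   ] F [ 0.5 -0.1 -0.3]
shift mm [540.2  27.1  -1.6] yaw -40.9 or 139.1 q7 0.28
top orange 63 mean [0.6076 0.2522 0.0526] rect [ 0.6076  0.2519  0.0476  0.0172 -8.9566] zmax 0.061
top orange 53 mean [0.5948 0.1816 0.0537] rect [ 0.5943  0.182   0.0431  0.0152 -8.5402] zmax 0.064
top orange 52 mean [0.5826 0.1113 0.0534] rect [ 0.5832  0.1109  0.0453  0.0147 -6.8956] zmax 0.061
top orange 77 mean [ 0.4482 -0.2721  0.0634] rect [  0.449   -0.2732   0.0328   0.028  -85.6569] zmax 0.074
top adapter 90 [0.4457 0.2621 0.0685] [  0.4454   0.2631   0.0331   0.0326 -43.3223] [0.0605 0.069  0.0757] top ((0.44616198539733887, 0.26264870166778564), 0.017596663907170296)
side orange 101 mean [ 0.4468 -0.2651  0.0531] rect [  0.4482  -0.2686   0.0352   0.0297 -59.2595] zmax 0.068
side orange 88 mean [0.5758 0.1189 0.0496] rect [  0.5806   0.1161   0.0487   0.0226 -12.2771] zmax 0.057
side orange 80 mean [0.5881 0.1902 0.0509] rect [ 0.5914  0.1897  0.0454  0.0193 -6.7088] zmax 0.06
side orange 84 mean [0.5996 0.26   0.0499] rect [ 0.6042  0.2598  0.0458  0.0186 -9.2843] zmax 0.057
side adapter 116 [0.445  0.2666 0.0676] [  0.446    0.2658   0.0351   0.0334 -61.8302] [0.0613 0.0681 0.0714] top ((0.446884423494339, 0.2645767629146576), 0.01956084556877613)
```

```bash
python3 -m pendant '[[0.055,0.038,0.002,0,0],[0.055,0.038,0.002,0,0],[0.055,0.038,0.002,0,0],[0.055,0.038,0.002,0,0],[0.055,0.038,0.002,0,0],[0.055,0.038,0.002,0,0],[0.055,0.038,0.002,0,0],[0.055,0.038,0.002,0,0],[0.055,0.038,0.002,0,0],[0.055,0.038,0.002,0,0],[0.055,0.038,0.002,0,0],[0.055,0.038,0.002,0,0]]' >/dev/null;python3 -m pendant '[[0.06,0.038,0.002,0,0],[0.06,0.038,0.002,0,0],[0.06,0,0,0,7],[0.06,0,0,0,7],[0.06,0,0,0,7],[0.06,0,0,0,7],[0.06,0,0,0,7],[0.06,0,0,0,7],[0.06,0,0,0,7],[0.06,0,0,0,7],[0.06,0,0,0,7],[0.06,0,0,0,7]]' >/dev/null;python3 -m pendant '[[0.06,0,0,0.03,7],[0.06,0,0,0.03,7],[0.06,0,0,0.03,0],[0.06,0,0,0.02,0],[0.06,0,0,0,0],[0.06,0,0,0,0]]' | grep -E "eef|contact|width|grasp"; python3 -c "
from h import *
rows(.446,.2655,.213,-80)"
```

```text
eef_pos: [0.4406, 0.2596, 0.2833]
contact_force: [0.8, 0.0, 0.5]
gripper_width: 0.703
grasp_force: 0.0
t 46.0 pos [0.4406 0.2596 0.2833] ty -79.9 tiltz [-0.004 -0.002 -1.   ] F [0.8 0.  0.5]
shift mm [ 6.7 -4.9 70.2] yaw 0.1 or -179.9 q7 -2.35
```

```bash
(python3 -m pendant '[[0.06,0.0067,-0.005,0,0],[0.06,0,0,0.03,0],[0.06,0,0,0.025,0],[0.06,0,0,0.012,0],[0.06,0,0,0,0],[0.025,0,0,0,0],[0.025,0,0,0,0],[0.025,0,0,0,0],[0.025,0,0,0,0],[0.025,0,0,0,0],[0.025,0,0,0,0]]' 20; python3 -m pendant '[[0.06,0,0,0,0],[0.06,0,0,0,0],[0.06,0,0,0,0],[0.06,0,0,0,0]]';python3 -m pendant '[[0.06,0,0,0,-7],[0.06,0,0,0,-7],[0.06,0,0,0,-7],[0.06,0,0,0,-7],[0.06,0,0,0,-7],[0.06,0,0,0,-7],[0.06,0,0,0,-7],[0.06,0,0,0,-7],[0.06,0,0,0,-7],[0.06,0,0,0,-7],[0.06,0,0,0,-7],[0.06,0,0,0,-7]]';python3 -m pendant '[[0.06,0,0,0,-6],[0.06,0,0,0,0],[0.06,0,0,0,0]]') | grep -E "eef|contact|width|grasp"; python3 -c "
from h import *
rows(.446,.2655,.213,10)"
```

```text
eef_pos: [0.4478, 0.2666, 0.2192]
contact_force: [0.1, -1.0, 7.8]
gripper_width: 0.417
grasp_force: 20.2
eef_pos: [0.447, 0.266, 0.2177]
contact_force: [-1.1, -0.6, -0.6]
gripper_width: 0.704
grasp_force: 0.0
eef_pos: [0.447, 0.2659, 0.2176]
contact_force: [-0.4, 0.3, 0.9]
gripper_width: 0.702
grasp_force: 0.0
eef_pos: [0.447, 0.2659, 0.2175]
contact_force: [0.6, -0.4, -0.7]
gripper_width: 0.702
grasp_force: 0.0
t 48.5 pos [0.447  0.2659 0.2175] ty 9.8 tiltz [-0.001  0.    -1.   ] F [ 0.6 -0.4 -0.7]
shift mm [-0.2 -1.1  4.5] yaw -0.2 or 179.8 q7 -1.11
```

```bash
(python3 -m pendant '[[0.06,0,0,0.003,0],[0.06,0,0,0,0],[0.025,0,0,0,0],[0.025,0,0,0,0],[0.025,0,0,0,0],[0.025,0,0,0,0],[0.025,0,0,0,0],[0.025,0,0,0,0],[0.025,0,0,0,0]]' 50; python3 -m pendant '[[0.025,0,0,-0.02,0],[0.025,0,0,-0.03,0],[0.025,0,0,-0.035,0],[0.025,0,0,-0.035,0],[0.025,0,0,-0.035,0],[0.025,0,0,-0.035,0],[0.025,0,0,0,0]]') | grep -E "eef|contact|width|grasp"; python3 -c "
from h import *
rows(.567,-.1995,.40,10)"
```

```text
eef_pos: [0.4469, 0.2662, 0.2149]
contact_force: [-1.9, -0.7, 5.1]
gripper_width: 0.408
grasp_force: 49.6
eef_pos: [0.4481, 0.268, 0.4108]
contact_force: [0.4, 0.5, -1.4]
gripper_width: 0.403
grasp_force: 50.2
t 49.9 pos [0.4481 0.268  0.4108] ty 10.0 tiltz [ 0.009  0.005 -1.   ] F [ 0.4  0.5 -1.4]
shift mm [-481.1   35.5    9.5] yaw 0.0 or -180.0 q7 -0.87
```

```bash
python3 -m pendant '[[0.025,-0.037,0.0027,0,0],[0.025,-0.037,0.0027,0,0],[0.025,-0.037,0.0027,0,0],[0.025,-0.037,0.0027,0,0],[0.025,-0.037,0.0027,0,0],[0.025,-0.037,0.0027,0,0],[0.025,-0.037,0.0027,0,0],[0.025,-0.037,0.0027,0,0],[0.025,-0.037,0.0027,0,0],[0.025,-0.037,0.0027,0,0],[0.025,-0.037,0.0027,0,0],[0.025,-0.037,0.0027,0,0]]' >/dev/null; python3 -m pendant '[[0.025,-0.037,0.0027,0,0],[0.025,0,0,0,0],[0.025,0,0,0,0],[0.025,0,0,0,0]]' >/dev/null
python3 - <<'E'
from meas import *
rows(.567,-.1995,.318,10)
for cam in("top","side"):
    im,d=bot.read_camera(cam);P=cloud(cam,d)
    m=(abs(P[...,0]-.567)<.025)&(abs(P[...,1]+.2)<.025)&(P[...,2]>.088)&(P[...,2]<.1)
    print(cam,"rim",m.sum(),P[m].mean(0) if m.sum() else "",cv2.minEnclosingCircle(P[m][:,:2].astype(np.float32)) if m.sum()>3 else "")
    uv=proj(cam,[.567,-.2,.14]).astype(int);c=im[uv[1]-40:uv[1]+40,uv[0]-50:uv[0]+50];cv2.imwrite(f"pics/i_{cam}.png",cv2.resize(c,(500,400),interpolation=3))
cv2.imwrite("pics/i1.png",np.hstack([cv2.resize(cv2.imread(f"pics/i_{c}.png"),(400,320)) for c in("top","side")]))
E
```

```text
t 51.2 pos [ 0.5653 -0.2013  0.4038] ty 10.0 tiltz [-0.001  0.001 -1.   ] F [ 0.9  1.7 -1.4]
shift mm [ 1.3  2.  85.8] yaw 0.0 or -180.0 q7 0.0
top rim 24 [ 0.5643 -0.2015  0.0939] ((0.5668495893478394, -0.2020326405763626), 0.02123010717332363)
side rim 50 [ 0.5678 -0.2068  0.0929] ((0.5672070980072021, -0.20182150602340698), 0.02739841304719448)
```

View pics/i1.png

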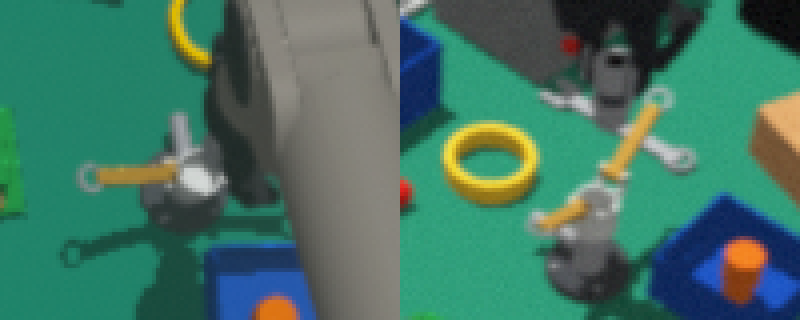

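```bash
python3 -m pendant '[[0.025,0.0008,0.0018,0.03,0],[0.025,0,0,0.03,0],[0.025,0,0,0.015,0],[0.025,0,0,0,0],[0.025,0,0,0,0]]' | grep -E "eef|contact|width|grasp"; python3 -c "
from h import *
rows(.567,-.2005,.30,10)"
```

```text
eef_pos: [0.5672, -0.1995, 0.3297]
contact_force: [0.4, -0.5, -0.4]
gripper_width: 0.404
grasp_force: 50.3
t 51.7 pos [ 0.5672 -0.1995  0.3297] ty 10.1 tiltz [-0.001  0.001 -1.   ] F [ 0.4 -0.5 -0.4]
shift mm [-0.9 -0.3 29.7] yaw 0.1 or -179.9 q7 -0.06
```

```bash
(python3 -m pendant '[[0.025,-0.001,0,0.010,0],[0.025,0,0,0.006,0],[0.025,0,0,0,0]]'; python3 -m pendant '[[0.025,0,0,0.004,0],[0.025,0,0,0.004,0],[0.025,0,0,0,0]]'; python3 -m pendant '[[0.025,0,0,0.004,0],[0.025,0,0,0.004,0],[0.025,0,0,0,0]]') | grep -E "eef|contact"
```

```text
eef_pos: [0.5671, -0.2015, 0.3132]
contact_force: [-0.7, 0.1, -1.5]
eef_pos: [0.5671, -0.2014, 0.3051]
contact_force: [-0.5, -0.4, -1.5]
eef_pos: [0.5672, -0.2013, 0.2969]
contact_force: [-0.8, -0.2, -2.2]
```

Going in freely (underside ~82 mm); seat it at TCP ≈ 0.285.

```bash
(python3 -m pendant '[[0.025,0,0,0.004,0],[0.025,0,0,0.004,0],[0.025,0,0,0,0]]'; python3 -m pendant '[[0.025,0,0,0.002,0],[0.025,0,0,0.002,0],[0.025,0,0,0,0]]';python3 -m pendant '[[0.025,0,0,0.001,0],[0.025,0,0,0.001,0],[0.025,0,0,0,0]]') | grep -E "eef|contact"
```

```text
eef_pos: [0.5672, -0.2013, 0.2889]
contact_force: [0.6, 0.3, -2.0]
eef_pos: [0.5673, -0.2013, 0.2854]
contact_force: [-0.3, -0.3, -2.0]
eef_pos: [0.5675, -0.2011, 0.285]
contact_force: [-3.3, -0.8, 8.0]
```

```bash
(python3 -m pendant '[[0.06,0,0,0,0],[0.06,0,0,0,0],[0.06,0,0,0,0],[0.06,0,0,0,0],[0.06,0,0,-0.02,0],[0.06,0,0,-0.03,0],[0.06,0,0,-0.03,0],[0.06,0,0,-0.03,0],[0,0,0,-0.02,0],[0,0,0,0,0],[0,0,0,0,0]]';python3 -m pendant '[[0,0.035,0,0,0],[0,0.035,0,0,0],[0,0,0,0,0],[0,0,0,0,0],[0,0,0,0,0]]') | grep -E "eef|contact|width"
python3 - <<'E'
from meas import *
rows(.5557,-.1352,.273,10)
for cam in("top","side"):
    im,d=bot.read_camera(cam);P=cloud(cam,d);H=cv2.cvtColor(im,cv2.COLOR_BGR2HSV)
    m=(abs(P[...,0]-.567)<.03)&(abs(P[...,1]+.2)<.03)&(P[...,2]>.128)&(P[...,2]<.16)
    if m.sum()>3:print(cam,"adapter top",m.sum(),np.median(P[m],0),cv2.minEnclosingCircle(P[m][:,:2].astype(np.float32)))
    m=(H[...,0]>=15)&(H[...,0]<=28)&(H[...,1]>80)&(abs(P[...,0]-.566)<.05)&(abs(P[...,1]+.2)<.12)&(P[...,2]>.1)&(P[...,2]<.18)
    q=P[m]
    for s,k in(("L",q[:,1]>-.17),("R",q[:,1]<-.23)):
        r=q[k]
        if len(r)>8:
            u,sv,vt=np.linalg.svd(r-r.mean(0));v=vt[0]*np.sign(vt[0][2]);print(cam,s,len(r),r.mean(0),"az",np.degrees(np.arctan2(v[1],v[0])),"elev",np.degrees(np.arcsin(v[2])))
E
```

```text
eef_pos: [0.5675, -0.2012, 0.4147]
contact_force: [-0.4, 0.2, -1.2]
gripper_width: 0.281
eef_pos: [0.5548, -0.1329, 0.4125]
contact_force: [0.3, -0.7, -0.6]
gripper_width: -0.004
t 54.5 pos [ 0.5548 -0.1329  0.4125] ty 10.1 tiltz [-0.002 -0.    -1.   ] F [ 0.3 -0.7 -0.6]
shift mm [ -2.4   0.7 139.5] yaw 0.1 or -179.9 q7 -0.09
top L 32 [ 0.556  -0.1292  0.1362] az 99.52855677345806 elev 29.990783738184053
side adapter top 74 [ 0.5666 -0.1965  0.1376] ((0.5665816068649292, -0.2003229558467865), 0.019583430141210556)
side L 40 [ 0.5566 -0.1398  0.1273] az 97.31591446094401 elev 26.637013368952566
side R 59 [ 0.5773 -0.2616  0.13  ] az -80.45438676499714 elev 25.582340288997194
```

```bash
(python3 -m pendant '[[0,-0.0024,0,0.03,0],[0,0,0,0.03,0],[0,0,0,0.03,0],[0,0,0,0.008,0],[0,0,0,0,0]]';python3 -m pendant '[[0,0,0,0.006,0],[0,0,0,0.006,0],[0,0,0,0.006,0],[0,0,0,0,0]]';python3 -m pendant '[[0,0,0,0.006,0],[0,0,0,0.006,0],[0,0,0,0.006,0],[0,0,0,0.006,0],[0,0,0,0,0]]') | grep -E "eef|contact"; python3 -c "
from h import *
rows(.5557,-.1352,.273,10)"
```

```text
eef_pos: [0.5546, -0.1359, 0.3131]
contact_force: [-1.1, 0.1, -0.3]
eef_pos: [0.5557, -0.1348, 0.2976]
contact_force: [-0.5, 0.1, 0.1]
eef_pos: [0.5551, -0.135, 0.2724]
contact_force: [-0.3, 0.0, 0.0]
t 55.8 pos [ 0.5551 -0.135   0.2724] ty 10.0 tiltz [-0.002  0.    -1.   ] F [-0.3  0.   0. ]
shift mm [-0.3  0.5 -0.6] yaw 0.0 or -180.0 q7 -0.23
```

```bash
cat > arms.py <<'E'
from meas import *
def arms(pic=None):
    for cam in("top","side"):
        im,d=bot.read_camera(cam);P=cloud(cam,d);H=cv2.cvtColor(im,cv2.COLOR_BGR2HSV)
        m=(H[...,0]>=15)&(H[...,0]<=28)&(H[...,1]>80)&(abs(P[...,0]-.566)<.05)&(abs(P[...,1]+.2)<.12)&(P[...,2]>.02)&(P[...,2]<.18)
        q=P[m];l=(q[:,:2]-[.567,-.201])@[-.174,.985]
        for s,k in(("L",l>.028),("R",l<-.028)):
            r=q[k]
            if len(r)>8:
                A=np.c_[abs(l[k])-.026,r[:,2]-.107];e=np.degrees(np.arctan2(A[:,1].mean(),A[:,0].mean()))
                print(cam,s,len(r),"mean lat/h",A.mean(0),"elev",round(e,1),"v~",round(.7-np.radians(e),2))
        if pic and cam=="side":
            uv=proj(cam,[.567,-.2,.1]).astype(int);cv2.imwrite(pic,cv2.resize(im[uv[1]-45:uv[1]+45,uv[0]-50:uv[0]+50],(600,540),interpolation=3))
E
python3 -c "
from arms import *
arms('pics/a1.png')"
```

```text
top L 16 mean lat/h [ 0.0607 -0.0175] elev -16.1 v~ 0.98
top R 25 mean lat/h [0.0551 0.0327] elev 30.7 v~ 0.16
side L 40 mean lat/h [0.0547 0.0019] elev 1.9 v~ 0.67
side R 60 mean lat/h [0.0364 0.0227] elev 32.0 v~ 0.14
```

View pics/a1.png

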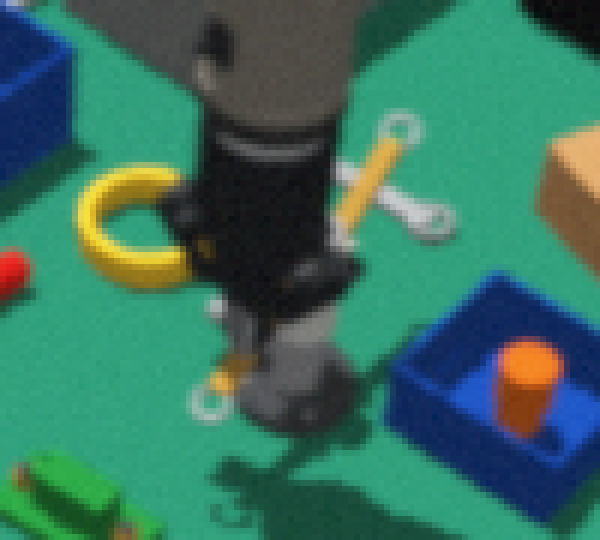

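```bash
(python3 -m pendant '[[0,0,0,-0.03,0],[0,0,0,-0.035,0],[0,0,0,-0.035,0],[0,-0.0335,0,0,0],[0,-0.0335,0,0,0],[0,-0.0335,0,0,0],[0,-0.0335,0,0,0],[0,0,0,0,0],[0,0,0,0.03,0],[0,0,0,0.02,0],[0,0,0,0,0],[0,0,0,0,0]]';python3 -m pendant '[[0,0,0,0.008,0],[0,0,0,0.008,0],[0,0,0,0.008,0],[0,0,0,0.008,0],[0,0,0,0.008,0],[0,0,0,0.008,0],[0,0,0,0.008,0],[0,0,0,0.008,0],[0,0,0,0.008,0],[0,0,0,0,0]]')| grep -E "eef|contact"; python3 -c "
from h import *
rows(.5789,-.2672,.248,10)
from arms import *
arms()"
```

```text
eef_pos: [0.5785, -0.2665, 0.323]
contact_force: [0.4, 0.6, 0.6]
eef_pos: [0.5782, -0.2667, 0.2495]
contact_force: [-0.3, 0.8, 1.3]
t 57.7 pos [ 0.5782 -0.2667  0.2495] ty 10.1 tiltz [-0.003  0.001 -1.   ] F [-0.3  0.8  1.3]
shift mm [-0.6  0.6  1.5] yaw 0.1 or -179.9 q7 -0.02
top L 80 mean lat/h [ 0.0326 -0.0079] elev -13.6 v~ 0.94
top R 27 mean lat/h [ 0.014  -0.0074] elev -27.8 v~ 1.19
side L 83 mean lat/h [ 0.0351 -0.0084] elev -13.5 v~ 0.94
```

```bash
(python3 -m pendant '[[0,0,0,-0.04,0],[0,0,0,-0.04,0],[0,0,0,-0.04,0],[0,0.0335,0,0,0],[0,0.0335,0,0,0],[0,0.0335,0,0,0],[0,0.0335,0,0,0],[0,0,0,0,0],[0,0,0,0.035,0],[0,0,0,0.035,0],[0,0,0,0.02,0],[0,0,0,0,0]]';python3 -m pendant '[[0,0,0,0.008,0],[0,0,0,0.008,0],[0,0,0,0.008,0],[0,0,0,0.008,0],[0,0,0,0.007,0],[0,0,0,0,0]]')| grep -E "eef|contact"; python3 -c "
from arms import *
rows(.5557,-.1352,.2395,10)
arms()"
```

```text
eef_pos: [0.5536, -0.1351, 0.2777]
contact_force: [-1.2, -0.3, -0.7]
eef_pos: [0.5551, -0.1347, 0.2415]
contact_force: [-1.1, 0.2, 0.3]
t 59.3 pos [ 0.5551 -0.1347  0.2415] ty 10.1 tiltz [-0.001  0.    -1.   ] F [-1.1  0.2  0.3]
shift mm [-0.6  0.5  2. ] yaw 0.1 or -179.9 q7 -0.26
side L 23 mean lat/h [0.0459 0.0004] elev 0.5 v~ 0.69
```

```bash
(python3 -m pendant '[[0,0,0,-0.04,0],[0,0,0,-0.04,0],[0,0,0,-0.04,0],[0,-0.0335,0,0,0],[0,-0.0335,0,0,0],[0,-0.0335,0,0,0],[0,-0.0335,0,0,0],[0,0,0,0,0],[0,0,0,0.035,0],[0,0,0,0.035,0],[0,0,0,0.02,0],[0,0,0,0,0]]';python3 -m pendant '[[0,0,0,0.008,0],[0,0,0,0.008,0],[0,0,0,0.008,0],[0,0,0,0.008,0],[0,0,0,0,0],[0,0,0,-0.04,0],[0,0,0,-0.04,0],[0,0,0,-0.04,0],[0,0,0,-0.04,0],[0.085,0.0335,0,0,0],[0.085,0.0335,0,0,0],[0.085,0,0,0,0]]';python3 -m pendant '[[0.085,0,0,0,-7],[0.085,0,0,0,-7],[0.085,0,0,0,-7],[0.085,0,0,0,-7],[0.085,0,0,0,-7],[0.085,0,0,0,-7],[0.085,0,0,0,-7],[0.085,0,0,0,-7],[0.085,0,0,0,-7],[0.085,0,0,0,-7],[0.085,0,0,0,-7],[0.085,0,0,0,-7]]';python3 -m pendant '[[0.085,0,0,0,-6],[0.085,0,0,0,0],[0.085,0,0,0,0]]')| grep -E "eef|contact"; python3 -c "
from arms import *
rows(.5673,-.2012,.29,100)
arms('pics/a2.png')"
```

```text
eef_pos: [0.5768, -0.2667, 0.2681]
contact_force: [-1.0, 0.8, -1.0]
eef_pos: [0.5668, -0.1929, 0.403]
contact_force: [0.1, 1.5, -0.6]
eef_pos: [0.5672, -0.2008, 0.4009]
contact_force: [0.4, -0.2, -0.5]
eef_pos: [0.5672, -0.2008, 0.4007]
contact_force: [0.3, 0.7, 0.0]
t 62.7 pos [ 0.5672 -0.2008  0.4007] ty 99.9 tiltz [ 0.  0. -1.] F [0.3 0.7 0. ]
shift mm [ -0.   -0.5 110.7] yaw -0.1 or 179.9 q7 1.39
top L 53 mean lat/h [ 0.021  -0.0246] elev -49.6 v~ 1.57
top R 30 mean lat/h [ 0.0216 -0.0217] elev -45.1 v~ 1.49
side L 84 mean lat/h [ 0.0236 -0.0247] elev -46.3 v~ 1.51
```

View pics/a2.png

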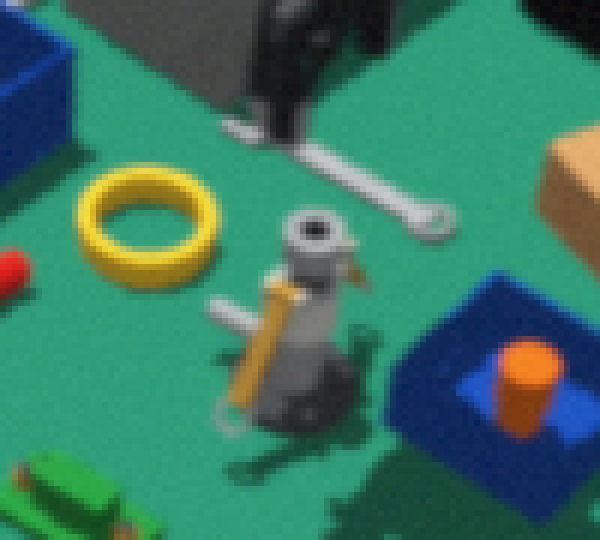

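```bash
(python3 -m pendant '[[0.0854,0,0,0.035,0],[0.0854,0,0,0.035,0],[0.0854,0,0,0.03,0],[0.0854,0,0,0.01,0],[0.0854,0,0,0,0]]' 60;python3 -m pendant '[[0.0854,0,0,0.01,0],[0.0854,0,0,0.01,0],[0.0854,0,0,0.01,0],[0.0854,0,0,0,0],[0.0854,0,0,0,0]]')| grep -E "eef|contact|width|grasp"
```

```text
eef_pos: [0.5664, -0.2009, 0.2884]
contact_force: [0.7, 0.6, 0.1]
gripper_width: 1.001
grasp_force: 0.0
eef_pos: [0.5672, -0.2007, 0.2606]
contact_force: [0.4, 0.2, 0.3]
gripper_width: 1.006
grasp_force: 0.0
```

```bash
(python3 -m pendant '[[0.07,0,0,0,0],[0.07,0,0,0,0],[0.07,0,0,0,0],[0.07,0,0,0,0]]';python3 -m pendant '[[0.055,0,0,0,0],[0.055,0,0,0,0],[0.055,0,0,0,0],[0.055,0,0,0,0],[0.055,0,0,0,0],[0.055,0,0,0,0]]')| grep -E "eef|contact|width|grasp"; python3 -c "
from arms import *
rows(.5673,-.2012,.25,100)
arms()"
```

```text
eef_pos: [0.5675, -0.2009, 0.2614]
contact_force: [0.0, -1.8, 2.6]
gripper_width: 0.822
grasp_force: 3.9
eef_pos: [0.5677, -0.2014, 0.2619]
contact_force: [-1.6, -1.8, 7.5]
gripper_width: 0.671
grasp_force: 63.3
t 64.5 pos [ 0.5677 -0.2014  0.2619] ty 100.0 tiltz [ 0.002 -0.003 -1.   ] F [-1.6 -1.8  7.5]
shift mm [ 0.3  0.3 11.9] yaw 0.0 or -180.0 q7 1.28
side L 32 mean lat/h [ 0.0051 -0.0446] elev -83.4 v~ 2.16
```

```bash
(python3 -m pendant '[[0.075,0,0,0,0],[0.075,0,0,0,0],[0.075,0,0,0,0],[0.075,0,0,0.008,0],[0.075,0,0,0,0],[0.05,0,0,0,0],[0.05,0,0,0,0],[0.05,0,0,0,0],[0.05,0,0,0,0],[0.05,0,0,0,0],[0.05,0,0,0,0]]' 60;python3 -m pendant '[[0.08,0,0,0,0],[0.08,0,0,0,0],[0.08,0,0,0,0],[0.08,0,0,-0.03,0],[0.08,0,0,-0.035,0],[0.08,0,0,-0.035,0],[0.08,0,0,-0.035,0],[0.08,0,0,-0.035,0],[0.08,0,0,0,0],[0.08,0,0,0,0]]')| grep -E "eef|contact|width|grasp"
python3 - <<'E'
from arms import *
rows(.43,.37,.42,100)
arms()
for cam in("top","side"):
    im,d=bot.read_camera(cam);P=cloud(cam,d)
    m=(abs(P[...,0]-.567)<.03)&(abs(P[...,1]+.2)<.03)&(P[...,2]>.128)&(P[...,2]<.16)
    if m.sum()>3:print(cam,"adapter top",m.sum(),np.median(P[m],0))
    colour(im,d,P,cam,"copper",3,13,80,80,.044,.064)
    colour(im,d,P,cam,"red",0,4,150,80,.05,.14,4)
    m=(abs(P[...,0]-.465)<.07)&(abs(P[...,1]-.38)<.07)&(P[...,2]>.018)&(P[...,2]<.032)
    print(cam,"block",m.sum(),rect(P[m][:,:2]))
cv2.imwrite("pics/l1.png",np.hstack([cv2.resize(im[125:215,320:420],(400,360),interpolation=3),cv2.resize(im[250:340,220:320],(400,360),interpolation=3)]))
E
```

```text
eef_pos: [0.5672, -0.2017, 0.2529]
contact_force: [-3.3, -5.1, 4.4]
gripper_width: 0.682
grasp_force: 65.6
eef_pos: [0.5678, -0.1997, 0.4249]
contact_force: [0.3, 0.8, -0.9]
gripper_width: 0.937
grasp_force: 0.0
t 66.3 pos [ 0.5678 -0.1997  0.4249] ty 100.1 tiltz [ 0.004 -0.001 -1.   ] F [ 0.3  0.8 -0.9]
shift mm [ 35.8 585.    4. ] yaw 0.1 or -179.9 q7 1.41
side L 48 mean lat/h [ 0.0048 -0.0279] elev -80.3 v~ 2.1
top adapter top 91 [ 0.5658 -0.204   0.139 ]
top copper 99 mean [0.6066 0.2523 0.0531] rect [  0.6071   0.2529   0.0504   0.0242 -10.2133] zmax 0.063
top copper 97 mean [0.5941 0.1822 0.0528] rect [ 0.5951  0.1821  0.0509  0.0236 -9.6477] zmax 0.063
top copper 92 mean [0.5817 0.111  0.0528] rect [ 0.5824  0.111   0.0515  0.023  -9.1716] zmax 0.064
top copper 15 mean [ 0.4419 -0.2631  0.0556] rect [ 0.4433 -0.2632  0.0304  0.01   25.5814] zmax 0.064
top red 5 mean [ 0.7648 -0.3933  0.053 ] rect [  0.7651  -0.3935   0.0083   0.0039 -80.5697] zmax 0.056
top red 43 mean [0.5948 0.4589 0.1308] rect [ 0.595   0.4592  0.0206  0.0204 -4.2124] zmax 0.139
top red 38 mean [0.4301 0.36
[... 158 characters left out ...]
989  0.1375]
side copper 49 mean [ 0.4463 -0.2645  0.0563] rect [  0.4497  -0.272    0.0408   0.0301 -57.7661] zmax 0.064
side copper 102 mean [0.5806 0.1165 0.0522] rect [  0.5819   0.1158   0.052    0.0247 -12.0798] zmax 0.059
side copper 106 mean [0.593  0.1876 0.0517] rect [ 0.5962  0.1864  0.0551  0.0244 -9.7848] zmax 0.059
side copper 108 mean [0.6055 0.2579 0.0518] rect [  0.6074   0.2564   0.0512   0.0251 -10.731 ] zmax 0.059
side red 69 mean [0.5913 0.4626 0.1291] rect [  0.5919   0.4619   0.0244   0.0223 -35.0019] zmax 0.135
side red 57 mean [0.4265 0.3731 0.1039] rect [  0.427    0.373    0.0198   0.0194 -41.2254] zmax 0.109
side block 306 [ 0.4617  0.3823  0.0702  0.0498 16.8599]
```

View pics/l1.png

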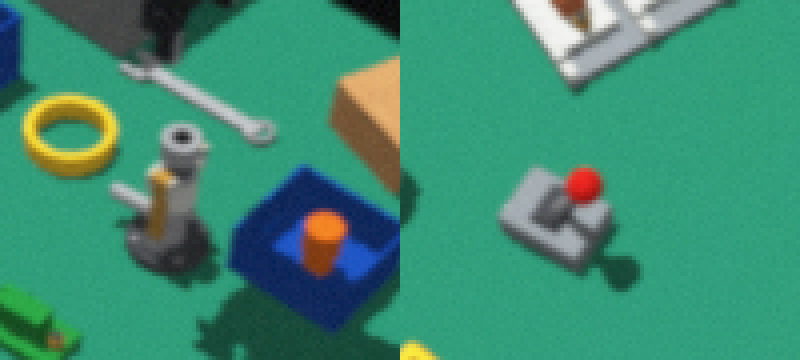

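```bash
(python3 -m pendant '[[0,0.0052,0.0363,0,0],[0,0.0052,0.0363,0,0],[0,0.0052,0.0363,0,0],[0,0.0052,0.0363,0,0],[0,0.0052,0.0363,0,0],[0,0.0052,0.0363,0,0],[0,0.0052,0.0363,0,0],[0,0.0052,0.0363,0,0],[0,0.0052,0.0363,0,0],[0,0.0052,0.0363,0,0],[0,0.0052,0.0363,0,0],[0,0.0052,0.0363,0,0]]' ;python3 -m pendant '[[0,0.0052,0.0363,0,0],[0,0.0052,0.0363,0,0],[0,0.0052,0.0363,0,0],[0,0.0052,0.0363,0,0],[0,0,0,0,-6.4],[0,0,0,0,0],[0,0,0,0.03,0],[0,0,0,0.03,0],[0,0,0,0.03,0],[0,0,0,0,0],[0,0,0,0,0]]')| grep -E "eef|contact|width|grasp"; python3 -c "
from h import *
rows(.385,.357,.248,106.5)"
```

```text
eef_pos: [0.4288, 0.2184, 0.4217]
contact_force: [1.4, -0.2, 0.3]
gripper_width: -0.0
grasp_force: 0.0
eef_pos: [0.3843, 0.3553, 0.3314]
contact_force: [-0.7, 0.4, 1.0]
gripper_width: 0.003
grasp_force: 0.0
t 68.4 pos [0.3843 0.3553 0.3314] ty 106.3 tiltz [-0.003 -0.003 -1.   ] F [-0.7  0.4  1. ]
shift mm [-1.5  1.6 83.4] yaw -0.2 or 179.8 q7 0.43
```

```bash
(python3 -m pendant '[[0,0,0.0016,0.03,0],[0,0,0,0.03,0],[0,0,0,0.023,0],[0,0,0,0,0],[0,-0.01,0,0,0],[0,-0.01,0,0,0],[0,-0.01,0,0,0],[0,-0.01,0,0,0],[0,-0.01,0,0,0],[0,-0.01,0,0,0],[0,0,0,0,0]]' ;python3 -m pendant '[[0,-0.01,0,0,0],[0,-0.01,0,0,0],[0,-0.008,0,0,0],[0,0,0,0,0]]';python3 -m pendant '[[0,-0.004,0,0,0],[0,-0.003,0,0,0],[0,0,0,0,0]]')| grep -E "eef|contact"
python3 - <<'E'
from meas import *
rows(.478,.385,.248,106.5)
for cam in("top","side"):
    im,d=bot.read_camera(cam);P=cloud(cam,d)
    colour(im,d,P,cam,"red",0,4,150,80,.05,.14,4)
E
```

```text
eef_pos: [0.4437, 0.3756, 0.2501]
contact_force: [-0.1, 0.2, 0.7]
eef_pos: [0.4698, 0.3833, 0.2495]
contact_force: [0.1, -1.1, 0.6]
eef_pos: [0.4745, 0.3852, 0.2495]
contact_force: [0.2, 0.6, -0.6]
t 69.9 pos [0.4745 0.3852 0.2495] ty 106.5 tiltz [-0.001 -0.    -1.   ] F [ 0.2  0.6 -0.6]
shift mm [-3.3 -1.1  1.5] yaw -0.0 or 180.0 q7 0.45
top red 42 mean [0.595  0.4588 0.1307] rect [0.5956 0.4586 0.0214 0.0199 3.9556] zmax 0.139
side red 68 mean [0.591  0.4626 0.1292] rect [  0.5918   0.4619   0.0233   0.0214 -32.4856] zmax 0.136
```

Ball hidden by the hand; push on in small steps until the stop is felt.

```bash
for i in 1; do python3 -m pendant '[[0,-0.003,0,0,0],[0,-0.002,0,0,0],[0,0,0,0,0]]';python3 -m pendant '[[0,-0.002,0,0,0],[0,-0.002,0,0,0],[0,0,0,0,0]]';python3 -m pendant '[[0,-0.0015,0,0,0],[0,-0.0015,0,0,0],[0,0,0,0,0]]'; done| grep -E "eef|contact"
```

```text
eef_pos: [0.476, 0.3861, 0.2494]
contact_force: [-12.9, -6.5, 7.7]
eef_pos: [0.4771, 0.3869, 0.2492]
contact_force: [-22.5, -12.1, 15.4]
eef_pos: [0.4779, 0.3875, 0.2491]
contact_force: [-28.3, -16.1, 22.8]
```

```bash
(python3 -m pendant '[[0,0.01,0,0,0],[0,0.02,0,0,0],[0,0.02,0,0,0],[0,0,0,-0.035,0],[0,0,0,-0.035,0],[0,0,0,-0.035,0],[0,0,0,-0.035,0],[0,0.01,-0.035,-0.02,0],[0,0.01,-0.035,0,0],[0,0,-0.035,0,0],[0,0,-0.035,0,0],[0,0,0,0,0]]')| grep -E "eef|contact"
python3 - <<'E'
from arms import *
o=[]
for cam in("top","side"):
    im,d=bot.read_camera(cam);P=cloud(cam,d);o.append(im)
    colour(im,d,P,cam,"red",0,4,150,80,.05,.14,4)
    colour(im,d,P,cam,"copper",3,13,80,80,.044,.064)
    m=(abs(P[...,0]-.567)<.03)&(abs(P[...,1]+.2)<.03)&(P[...,2]>.128)&(P[...,2]<.16)
    if m.sum()>3:print(cam,"adapter top",m.sum(),np.median(P[m],0))
cv2.imwrite("pics/f.png",np.hstack([cv2.resize(o[0][150:270,190:440],(400,400*120//250*1),interpolation=3),cv2.resize(o[1][140:332,200:600],(400,192),interpolation=3)]))
cv2.imwrite("pics/f.png",cv2.resize(o[1][120:330,200:450],(714,600),interpolation=3))
E
```

```text
eef_pos: [0.4619, 0.2273, 0.4088]
contact_force: [-0.2, 0.2, -1.2]
top red 5 mean [ 0.7653 -0.3924  0.0512] rect [  0.7652  -0.3923   0.0098   0.0051 -44.2284] zmax 0.054
top red 42 mean [0.5949 0.459  0.1306] rect [  0.5954   0.4591   0.0219   0.0214 -15.3898] zmax 0.139
top red 33 mean [0.4988 0.3886 0.1034] rect [  0.4981   0.3886   0.0209   0.0187 -40.5166] zmax 0.115
top copper 58 mean [0.6165 0.2503 0.0528] rect [ 0.6158  0.2513  0.0328  0.0237 -9.4261] zmax 0.061
top copper 97 mean [0.5938 0.1823 0.0528] rect [  0.5943   0.1823   0.05     0.0239 -11.9378] zmax 0.06
top copper 92 mean [0.5817 0.1111 0.0524] rect [ 0.5826  0.1111  0.0504  0.0229 -9.5562] zmax 0.063
top copper 13 mean [ 0.4405 -0.2636  0.055 ] rect [ 0.442  -0.2636  0.0291  0.0093 32.91  ] zmax 0.064
top adapter top 96 [ 0.5655 -0.2042  0.1382]
side red 69 mean [0.5911 0.4627 0.1295] rect [  0.5919   0.4633   0.0236   0.0222 -51.503 ] zmax 0.135
side red 51 mean [0.4942 0.3936 0.1012] rect [  0.4948   0.3936   0.0199   0.0184 -49.502 ] zmax 0.111
side copper 11 mean [ 0.4586 -0.2809  0.061 ] rect [ 0.4568 -0.2817  0.028   0.007  38.0218] zmax 0.064
side copper 40 mean [ 0.4437 -0.2604  0.0548] rect [ 0.4437 -0.2632  0.0313  0.0192 40.7547] zmax 0.064
side copper 35 mean [0.5658 0.1155 0.0518] rect [  0.5652   0.1125   0.0315   0.0164 -43.1593] zmax 0.056
side copper 101 mean [0.5933 0.188  0.0519] rect [  0.596    0.1865   0.0532   0.0223 -11.3228] zmax 0.057
side copper 107 mean [0.606  0.2581 0.052 ] rect [ 0.6079  0.2573  0.0526  0.0228 -9.572 ] zmax 0.057
side adapter top 77 [ 0.566  -0.1973  0.1374]
```

View pics/f.png

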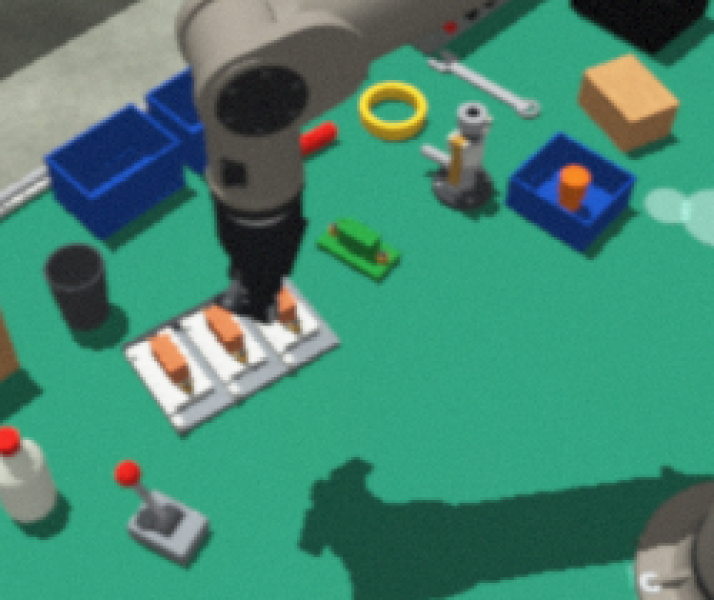

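```bash
python3 -c "
from station import bot
print(bot.hand_in())"
```

```text
the job is handed in; nothing more can be done
None
```

The job is handed in, but no verdict came back: in the last pictures all three plates are home in their lanes (one was knocked aside mid-run and re-seated), the plug stands in the small bin, the adapter is seated, both cam arms are down, and the air lever is fully over; the right arm I judged by the squeeze width rather than by sight.

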